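Lean the soldering board and pack its foot tight

TASK

Take the pale soldering board out of its rack and lean it on the blue sloped rest, its foot tucked into the corner at the bottom of the slope, and let go of it. Then stand brass packers upright in the gap between the board and the black stop, the first against the stop, adding another only if needed, until the red wedge, pushed down upright between the last packer and the board with its sloped face on the board, jams tight by feel with at least its lower 20 mm below the top of the stop. Finish while still gripping the wedge and pressing it down so that board, wedge, packers and stop stay tight together; leave the other tools where they are.

Things in the scene. Friction and masses are not known exactly. Their poses are not given: they have to be found in the camera images.
- rest: Fixed dark steel base plate, 160 (x) x 110 (y), 8 thick, with a blue sloped rest. Origin: plate's underside, below the corner line. Position and yaw vary. The blue face, 90 wide, rises from the corner (rest x = 0, plate top) sloping back 20 degrees from vertical towards rest -x (robot side), 70 along the slope; ribs behind. A board flat on it has its z tilted 20 degrees, top towards rest -x.
- rest_corner (a point): Middle of that corner line, where the blue face meets the top of the plate (8 above the bench). Same axes as the rest.
- stop: Fixed black stop on the plate, 18 (x) x 32 (y) x 55 tall. Origin: bottom middle of its face towards the rest (-x), on the plate's top; axes as the rest's. It stands 21 to 36.5 from the corner along rest x. At the plate's top a flush board takes 10.6 of that, each packer 8, the wedge 12 less 0.364 per mm that its underside is above the plate: one or two packers are needed.
- rack: Fixed wooden slotted rack 80 x 100 in which the board stands; slot 12 wide across its x, ridges to 30 above the bench. Origin: centre of its underside. It and the holder may swap sides.
- holder: Fixed wooden holder, 180 along x, 60 along y, for the packers and the wedge. Origin: on its underside, below packer2; packers and wedge stand in a row along its x, wedge at the +x end.
- board: Flat pale ceramic soldering board, 10 thick (its x) x 90 wide (its y) x 120 tall (its z), about 250 g (varies by 30 percent). Origin: centre of its underside. Starts upright in the rack, slot floor 6 above the bench; either face may lie on the rest.
- board_top (a point): Centre of the board's upper edge, 120 above its origin; good place to pinch it across its thickness.
- packer0: One of three identical brass packers (shims): upright plate 8 thick (its x), 40 wide (its y), 70 tall, 180 g. Origin: centre of its underside. Starts upright in a slot of the holder, slot floor 6 above the bench, 32 from the next packer; the slot ridges reach 30 above the bench and are narrower than the packer.
- packer1: One of three identical brass packers (shims): upright plate 8 thick (its x), 40 wide (its y), 70 tall, 180 g. Origin: centre of its underside. Starts upright in a slot of the holder, slot floor 6 above the bench, 32 from the next packer; the slot ridges reach 30 above the bench and are narrower than the packer.
- packer2: One of three identical brass packers (shims): upright plate 8 thick (its x), 40 wide (its y), 70 tall, 180 g. Origin: centre of its underside. Starts upright in a slot of the holder, slot floor 6 above the bench, 32 from the next packer; the slot ridges reach 30 above the bench and are narrower than the packer.
- wedge: Red wedge, 46 wide (y), 65 tall (z), 70 g. Upright face at its x = 0, facing its +x (goes on the packer); sloped face towards -x (goes on the board), 20 degrees off: 12 thick at the underside, 25 at 36 up and above. Origin: middle of the upright face's bottom edge. Starts upright within 3 degrees in the holder's widest slot, underside 6 above the bench. Self-holding taper.
- wedge_top (a point): Middle of the wedge's top, 12.5 back (-x) from the upright face and 65 above the underside; grip the wedge across its width (its y) just under here.
- flux_bottle: White bottle with red cap, 40 across, 95 tall; origin at the centre of its base. Bystander, to be left where it is.
- jar: Amber jar with black lid, 56 across, 60 tall; origin at the centre of its base. Bystander, to be left where it is.
- anvil: Small dark bench anvil, 45 x 65, horn 35 beyond, 52 tall; origin at the centre of its base. Bystander, to be left where it is.
- graver: Graver with wooden handle, 130 long, lying along its x; origin under its middle. Bystander, to be left where it is.
- hammer: Small hammer with wooden handle, 200 long, lying along its x; origin under its middle. Bystander, to be left where it is.
- pliers: Blue-handled pliers, about 120 x 55 x 14, lying along its x; origin under the pivot. Bystander, to be left where it is.
Mind the look-alikes: they are no part of the job. Of the things that look like the board, the largest one is meant.

How it is judged:
By the outcome, as a careful person would: the job done as asked, in the order asked, and still so for the second after the job is handed in, while the arm keeps its last pose, push and grip.
It also fails if it takes over 72 s, if anything falls off the work surface, if the arm or the gripper's body presses on something with over 40 N, if the wrist force passes 120 N, or if a joint passes its speed limit or range.

ROBOT

A 6-joint arm with a two-finger parallel gripper is mounted at the origin on the work surface. World frame = base frame: x ahead of the robot, y to its left, z up, the work surface at z = 0. Lengths are in m, angles in degrees, forces in N, time in s.
With the tool pointing down it reaches from about 0.25 to 0.725 m from the base axis. Payload 9.7 kg.
Tool frame: the origin (TCP) lies on the mounting face of the last link; the fingertips stand 173 mm ahead of it and the grasp point (between the pads) lies 155 mm ahead of it; z points along the fingers, y is the line along which they close (so a half turn about z gives the same grasp; the last joint's range is limited). The gripper opens to 85 mm and grips with 20 to 120 N. Pads are 22 mm wide; open, the fingers measure 114 mm over their backs; the gripper's body (76 mm by 85 mm) begins 54 mm behind the grasp point. The pads swing forward as they close: fully open they stand 13 mm farther back than shut.
Start: joints at [-64.572, 4.979, 10.078, 95.1, 0, 90], TCP at [0.236, -0.497, 0.405] pointing down, gripper open.
Joint ranges: [-179.16, 179.16], [-48.56, 103.87], [-65.8, 70.77], [-126.05, 130.52], [-82.76, 87.17], [-180, 180]. Speed limits (degrees/s): [127.2, 127.2, 147.25, 180, 180, 180].

INTERFACE

Orientations are given as [roll, pitch, yaw] about the fixed x, y, z axes, in that order (R = Rz(yaw) Ry(pitch) Rx(roll)).
In Python, from workcell import bot, camera, camera_model, outline_of, pinpoint gives the robot as it stands.
- The arm moves only by the tool move_arm, never from a script. Its arguments are lists of equal length, an entry for each row: "jaw": the closure, from 0 (fully open) to 1 (shut); "delta_pos": the shift along the world's x, y, z in m, a list of three; "yaw": the turn about the world's z in rad. In form: {"jaw": [jaw, ...], "delta_pos": [[dx, dy, dz], ...], "yaw": [yaw, ...]}. A call has 1 to 10 rows; each row shifts and turns the commanded pose from where the row before left it; what a row does not reach is not made up. A row lasts 1/12 s, in which the tool goes at most 41.7 mm and 7.16 degrees, less where a joint would pass 70% of its speed; a pose out of reach is approached as far as the arm can. A call with a gripper value outside its range is refused whole. The fingers move at their own pace and stop on an object; "force" is the grip in N (left out, the last holds). Time passes only in rows, so rows that do not move let the fingers close. It gives the time, the measured TCP pose, the force, the opening and the grip force at its end, in the units of the state.
- bot.get_obs(): the state, without advancing time (a new reading comes with each control period).
- camera(name): name is "side" or "top" or "wrist"; returns the picture (384x512x3 uint8, red, green, blue); there is no depth.
- camera_model(name): a dict with "fx", "fy", "cx", "cy" (pixels), "R" (3x3) and "t" (3): a world point X has camera coordinates R X + t. Camera axes: x right, y down, z forward; pixel columns grow to the right and rows downward; lengths in m; the calibration is good to about 2 mm. A picture is of the moment at which its call begins: read the wrist's pose just before it. camera_model takes no time and is no camera call; for the wrist camera it gives the pose at the moment of the call.
- bot.job_done(): hands the job in; it is judged then, once.
Trained networks look in the newest picture that a camera, given by its name, has taken for a name from the list of things; names that differ only in an ending like _2 or _b are one class to them, and where a whole thing is asked for, a point or a joint stands for the part that bears it (a point fixed in the world has none). Each returns a list of dicts, best first, with "confidence" (0 to 1); they miss things now and then, are a little off and sometimes report something else, mostly with a low value. They report only what shows in the picture. A call takes as long as a camera call. They do not tell look-alikes from the thing itself.
- outline_of(camera, thing): "mask" (384x512 bool, what is visible of it) and "xy" ([column, row] in pixels, amid what is visible of it).
- pinpoint(camera, thing): "xy" ([column, row] in pixels: a listed point, or the origin of a listed thing).
The state is a dict: "time": time; "q": joint angles; "qd": joint speeds; "joint_efforts": joint torques, N m; "ee_pos": TCP position; "tcp_rot": TCP orientation; "wrist_force": force on the tool from outside, world axes, zero at the start; "torque": the same for the moment, N m; "opening": finger opening in m; "grasp_force": force on a finger pad.
Only numpy, scipy, OpenCV 4.12 (cv2) and the standard library are available. Lean on these libraries where they do the work, as an engineer would, in place of code of your own. Each camera call takes 0.05 s, during which the arm holds its last target. There are 200 camera calls.

## Working session

There is one attempt and no reset: what is moved stays moved. The work goes in short steps, Python scripts to look and compute and a tool call to move; the robot and the scene stay as the last step left them, time stands still between calls to the robot, and variables do not carry over. Pictures are saved under pics/ and viewed, at most 10 in all, crops included, and the job is handed in when it is done.

Besides the shell and the picture viewer there is one more tool, called after ">>>" in YAML: its name, and indented under it one key for each argument. move_arm: Moves the arm, as the interface text tells. Its arguments: {"type":"object","properties":{"jaw":{"type":"array"},"delta_pos":{"type":"array"},"yaw":{"type":"array"},"force":{"type":"number"}},"required":["jaw","delta_pos","yaw"]}

```bash
ls; mkdir -p pics; cat > h.py <<'E'
import numpy as np, cv2, json
from workcell import bot, camera, camera_model, outline_of, pinpoint
def save(n,im): cv2.imwrite('pics/'+n+'.png',cv2.cvtColor(im,cv2.COLOR_RGB2BGR))
def ray(m,xy):
    R=np.array(m['R']);t=np.array(m['t'])
    d=R.T@np.array([(xy[0]-m['cx'])/m['fx'],(xy[1]-m['cy'])/m['fy'],1.]);return -R.T@t,d
def atz(m,xy,z):
    c,d=ray(m,xy);return c+d*(z-c[2])/d[2]
def proj(m,X):
    p=np.array(m['R'])@np.array(X)+np.array(m['t']);return [m['fx']*p[0]/p[2]+m['cx'],m['fy']*p[1]/p[2]+m['cy']]
E
python3 - <<'E'
from h import *
ims=[camera(c) for c in('top','side')]
save('a',np.hstack(ims)[:, :]) if 0 else None
for c,i in zip(('top','side'),ims): save(c+'0',cv2.resize(i,(800,600)))
zs=dict(rest_corner=.008,stop=.008,rack=0,holder=0,board=.006,board_top=.126,packer0=.006,packer1=.006,packer2=.006,wedge=.006,wedge_top=.071,rest=0)
for c in('top','side'):
    m=camera_model(c); print(c,ray(m,(256,192)))
    for k,z in zs.items():
        for r in pinpoint(c,k)[:4]: print(c,k,np.round(r['xy'],1),round(r['confidence'],2),np.round(atz(m,r['xy'],z),4))
o=bot.get_obs();print(o['ee_pos'],o['tcp_rot'],o['time'],o['wrist_force'])
E
```

```text
pics
top (array([ 0.30916201, -0.00779747,  1.26169993]), array([ 0.22660993,  0.0150233 , -0.9738885 ]))
top rest_corner [264.1 205.3] 0.78 [ 0.5565 -0.0203  0.008 ]
top stop [262.7 197.6] 0.63 [ 0.5831 -0.0133  0.008 ]
top rack [332.5 228.9] 0.58 [ 0.4969 -0.2595  0.    ]
top rack [176.1 227.7] 0.5 [0.4542 0.2724 0.    ]
top rack [180.6 222. ] 0.24 [0.475  0.2597 0.    ]
top holder [182.5 219.4] 0.97 [0.4844 0.2544 0.    ]
top board [330.4 224.4] 0.64 [ 0.5108 -0.2506  0.006 ]
top board [370.9 210.9] 0.64 [ 0.5696 -0.3872  0.006 ]
top board [316.8 265.6] 0.63 [ 0.3692 -0.2112  0.006 ]
top board_top [336.7 219.2] 0.52 [ 0.5094 -0.2461  0.126 ]
top board_top [381.8 206.2] 0.5 [ 0.5626 -0.3846  0.126 ]
top board_top [325.9 265.2] 0.41 [ 0.3671 -0.2189  0.126 ]
top packer0 [170.7 238.5] 0.57 [0.4156 0.2842 0.006 ]
top packer0 [177.  227.8] 0.52 [0.4534 0.268  0.006 ]
top packer0 [178.8 219.2] 0.5 [0.4832 0.2658 0.006 ]
top packer1 [170.7 238.5] 0.57 [0.4156 0.2842 0.006 ]
top packer1 [177.  227.8] 0.52 [0.4534 0.268  0.006 ]
top packer1 [178.8 219.2] 0.5 [0.4832 0.2658 0.006 ]
top pack
[... 1506 characters left out ...]
64 [0.7389 0.011  0.006 ]
side packer1 [219.9 293.4] 0.63 [0.4767 0.2588 0.006 ]
side packer1 [232.4 310.8] 0.6 [0.4194 0.2756 0.006 ]
side packer1 [226.1 304.6] 0.59 [0.4429 0.2726 0.006 ]
side packer2 [212.6 191.7] 0.64 [0.7389 0.011  0.006 ]
side packer2 [219.9 293.4] 0.63 [0.4767 0.2588 0.006 ]
side packer2 [232.4 310.8] 0.6 [0.4194 0.2756 0.006 ]
side packer2 [226.1 304.6] 0.59 [0.4429 0.2726 0.006 ]
side wedge [205.5 273.1] 0.61 [0.5475 0.2376 0.006 ]
side wedge_top [209.2 262.3] 0.92 [0.5261 0.2377 0.071 ]
side rest [267.8 219.7] 0.86 [ 0.5424 -0.0109  0.    ]
[ 0.23613098 -0.49673097  0.40472392] [1.79995342e+02 2.67467088e-03 2.54267516e+01] 1.3 [-0.03560734 -0.35809332  0.64164639]
```

View pics/top0.png

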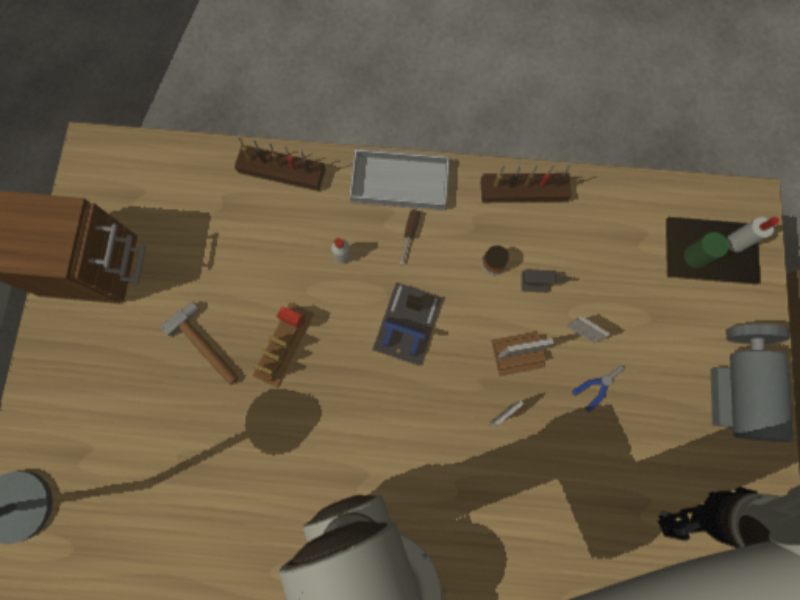

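View pics/side0.png

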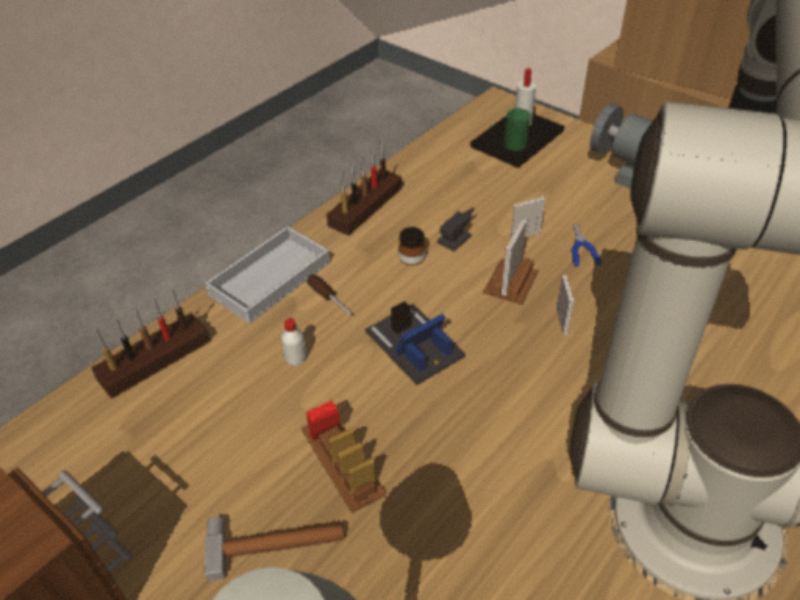

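The pictures show the rack board at top0 (525,350) and side0 (515,258). The look-alikes are a plate at top0 (590,328) / side0 (528,215) and one at top0 (507,412) / side0 (566,304). The rack one is clearly the largest and stands in the rack. I'll confirm it with a wrist crop on the way.

>>> move_arm:
  jaw: [0, 0, 0, 0, 0, 0, 0, 0, 0, 0]
  delta_pos:
    - [0.022, 0.025, 0]
    - [0.022, 0.025, 0]
    - [0.022, 0.025, 0]
    - [0.022, 0.025, 0]
    - [0.022, 0.025, 0]
    - [0.022, 0.025, 0]
    - [0.022, 0.025, 0]
    - [0.022, 0.025, 0]
    - [0.022, 0.025, 0]
    - [0.022, 0.025, 0]
  yaw: [0.11, 0.11, 0.11, 0.11, 0.11, 0.11, 0.11, 0.11, 0.11, 0.11]

```text
time: 2.13
ee_pos: [0.4569, -0.2452, 0.4049]
tcp_rot: [180.0, 0.0, 88.8]
wrist_force: [0.8, -1.1, 0.2]
opening: 0.085
grasp_force: 0.0
```

```bash
cat >> h.py <<'E'
def look(c,things,zs):
    im=camera(c); m=camera_model(c)
    for k in things:
        for r in pinpoint(c,k)[:4]: print(c,k,np.round(r['xy'],1),round(r['confidence'],2),np.round(atz(m,r['xy'],zs[k]),4))
    return im,m
def obs():
    o=bot.get_obs(); print('t',round(o['time'],2),'p',np.round(o['ee_pos'],4),'rot',np.round(o['tcp_rot'],2),'F',np.round(o['wrist_force'],1),'T',np.round(o['torque'],2),'op',round(o['opening'],4),'g',round(o['grasp_force'],1)); return o
ZS=dict(rest_corner=.008,stop=.008,rack=0,holder=0,board=.006,board_top=.126,packer0=.006,packer1=.006,packer2=.006,wedge=.006,wedge_top=.071,rest=0)
E
python3 - <<'E'
from h import *
o=obs();im,m=look('wrist',['board','board_top','rack','rest_corner','stop'],ZS)
print(m,ray(m,(256,192)))
save('w1',cv2.resize(im,(800,600)))
for r in outline_of('wrist','board')[:3]:
    ys,xs=np.nonzero(r['mask']);print(r['confidence'],r['xy'],r['mask'].sum(),cv2.minAreaRect(np.c_[xs,ys].astype(np.float32)))
E
```

```text
t 2.13 p [ 0.4569 -0.2452  0.4049] rot [1.7998e+02 1.0000e-02 8.8770e+01] F [ 0.8 -1.1  0.2] T [-0.05 -0.05  0.02] op 0.085 g 0.0
wrist board [183.5 140.7] 0.91 [ 0.3788 -0.2205  0.006 ]
wrist board [348.2 275.1] 0.83 [ 0.5655 -0.3835  0.006 ]
wrist board [306.5 165.6] 0.67 [ 0.5121 -0.2492  0.006 ]
wrist board_top [325.4 193.8] 0.67 [ 0.5104 -0.2473  0.126 ]
wrist board_top [370.3 321.2] 0.65 [ 0.5526 -0.3593  0.126 ]
wrist board_top [157.7 150.3] 0.63 [ 0.3866 -0.213   0.126 ]
{'fx': 339.73895955434125, 'fy': 339.73895955434125, 'cx': 260.4909467771282, 'cy': 188.86192982419752, 'R': array([[ 0.99994536, -0.01032317,  0.00164802],
       [-0.0103978 , -0.96583555,  0.25894707],
       [-0.00108144, -0.25895005, -0.96589011]]), 't': array([-0.46404568, -0.2624834 ,  0.31519853])} (array([ 0.46163194, -0.17668555,  0.37318121]), array([-0.01439557, -0.26773474, -0.96352007]))
0.92 [358.0, 306.3] 2075 ((354.9049377441406, 299.15045166015625), (91.25093841552734, 36.56330871582031), 77.27564239501953)
0.72 [319.6, 184.8] 2727 ((318.8818664550781, 185.80789184570312), (130.7984161376953, 24.857425689697266), 74.60444641113281)
0.69 [168.1, 146.2] 2490 ((167.5106201171875, 142.99954223632812), (82.55147552490234, 33.66993713378906), 42.5633544921875)
```

View pics/w1.png

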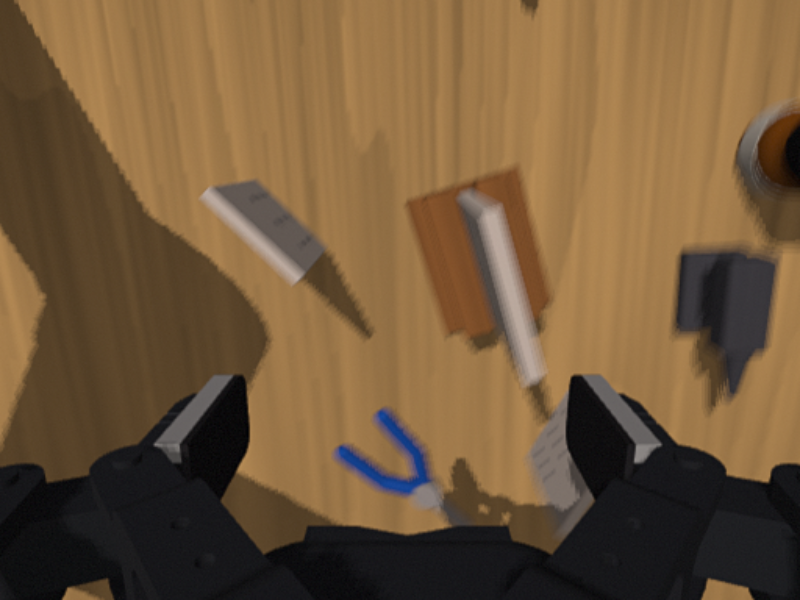

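The rack board at w1 (505,285) has an upper edge running from (489,207) to (535,382), much longer than the other two plates at (262,230) and (575,460). It is also the only one in a rack, so it is the one meant.

```bash
cat > b.py <<'E'
from h import *
o=obs();im=camera('wrist');m=camera_model('wrist')
s=512/800
for z in(.126,):
    P=[atz(m,(x*s,y*s),z) for x,y in((475,207),(503,208),(546,379),(523,386))]
    print(np.round(P,4), np.linalg.norm(P[0]-P[1]),np.linalg.norm(P[1]-P[2]))
    d=(P[1]+P[0]-P[2]-P[3]);print('mid',sum(P)/4,'ydir yaw',np.degrees(np.arctan2(-d[0],d[1])))
# bright strip fit
r=[r for r in outline_of('wrist','board') if abs(r['xy'][0]-320)<15][0]
g=im.astype(int); msk=r['mask']&(g.min(2)>120)
pts=[]
for row in range(134,243,4):
    xs=np.nonzero(msk[row])[0]
    if len(xs)>3: pts.append([atz(m,(xs[0]-.0,row),.126),atz(m,(xs[-1]+1,row),.126)])
pts=np.array(pts)
for k in(0,1):
    c=np.polyfit(pts[:,k,1],pts[:,k,0],1);print(k,'yaw',-np.degrees(np.arctan(c[0])),'x at y',np.polyval(c,[-.2,-.25,-.3]))
mm=cv2.inRange(cv2.cvtColor(im,cv2.COLOR_RGB2HSV),(0,0,0),(1,1,1))
# rest from top and side: blue etc
for c in('top','side'):
    camera(c);mc=camera_model(c)
    for k in('rest','holder','rack'):
        for r in outline_of(c,k)[:1]:
            ys,xs=np.nonzero(r['mask']);q=cv2.boxPoints(cv2.minAreaRect(np.c_[xs,ys].astype(np.float32)))
            W=np.array([atz(mc,p,.008 if k=='rest' else .01)[:2] for p in q]);print(c,k,round(r['confidence'],2),np.round(W,3).tolist())
E
python3 b.py
```

```text
t 2.48 p [ 0.4556 -0.2474  0.4047] rot [-1.800e+02  1.000e-02  8.834e+01] F [-0.2  1.2 -0.7] T [ 0.03 -0.    0.03] op 0.0853 g 0.0
[[ 0.4895 -0.2077  0.126 ]
 [ 0.5024 -0.2085  0.126 ]
 [ 0.5256 -0.2947  0.126 ]
 [ 0.5142 -0.2982  0.126 ]] 0.012966177846401266 0.08930711184219058
mid [ 0.5079098  -0.25226378  0.126     ] ydir yaw 15.174898212152769
0 yaw 15.722806884830621 x at y [0.48805718 0.50213302 0.51620887]
1 yaw 15.359860803742597 x at y [0.4983525  0.51208711 0.52582173]
top rest 0.59 [[0.487, 0.063], [0.641, 0.028], [0.614, -0.081], [0.461, -0.043]]
top holder 0.61 [[0.406, 0.315], [0.577, 0.257], [0.555, 0.2], [0.385, 0.26]]
top rack 0.61 [[0.529, -0.193], [0.558, -0.291], [0.48, -0.309], [0.452, -0.213]]
side rest 0.86 [[0.638, 0.03], [0.608, -0.122], [0.453, -0.037], [0.487, 0.1]]
side holder 0.58 [[0.57, 0.268], [0.558, 0.201], [0.38, 0.265], [0.395, 0.324]]
side rack 0.77 [[0.526, -0.182], [0.568, -0.322], [0.481, -0.322], [0.444, -0.186]]
```

>>> move_arm:
  jaw: [0, 0, 0, 0, 0, 0, 0, 1, 1, 1]
  delta_pos:
    - [0.0177, -0.0016, -0.015]
    - [0.017, -0.002, -0.015]
    - [0.017, -0.002, -0.02]
    - [0, 0, -0.035]
    - [0, 0, -0.035]
    - [0, 0, -0.0187]
    - [0, 0, 0]
    - [0, 0, 0]
    - [0, 0, 0]
    - [0, 0, 0]
  yaw: [0.1, 0.1, 0.098, 0, 0, 0, 0, 0, 0, 0]
  force: 40

```text
time: 3.82
ee_pos: [0.5083, -0.2526, 0.2683]
tcp_rot: [179.9, 0.1, 105.5]
wrist_force: [-0.3, 0.1, 1.3]
opening: 0.0514
grasp_force: 0.0
```

>>> move_arm:
  jaw: [1, 1, 1, 1]
  delta_pos:
    - [0, 0, 0]
    - [0, 0, 0]
    - [0, 0, 0]
    - [0, 0, 0]
  yaw: [0, 0, 0, 0]

```text
time: 4.15
ee_pos: [0.5078, -0.2525, 0.2668]
tcp_rot: [180.0, 0.1, 105.5]
wrist_force: [-1.6, -1.0, 4.8]
opening: 0.0096
grasp_force: 40.7
```

>>> move_arm:
  jaw: [1, 1, 1, 1, 1, 1, 1, 1, 1, 1]
  delta_pos:
    - [0, 0, 0.01]
    - [0, 0, 0.03]
    - [0, 0, 0.035]
    - [0, 0, 0.035]
    - [0.002, 0.02, 0.015]
    - [0.002, 0.02, 0]
    - [0.002, 0.02, 0]
    - [0.002, 0.02, 0]
    - [0.002, 0.02, 0]
    - [0.0022, 0.0223, 0]
  yaw: [0, 0, 0, 0, -0.085, -0.085, -0.085, -0.085, -0.085, -0.081]

```text
time: 4.98
ee_pos: [0.5199, -0.1292, 0.3914]
tcp_rot: [-180.0, -0.0, 76.3]
wrist_force: [-0.8, -0.4, -1.8]
opening: 0.0093
grasp_force: 39.7
```

>>> move_arm:
  jaw: [1, 1]
  delta_pos:
    - [0, 0, 0]
    - [0, 0, 0]
  yaw: [0, 0]

```text
time: 5.15
ee_pos: [0.5201, -0.1292, 0.3914]
tcp_rot: [180.0, -0.0, 76.7]
wrist_force: [-0.4, 0.1, -0.8]
opening: 0.0094
grasp_force: 39.6
```

```bash
python3 - <<'E'
from h import *
o=obs();im,m=look('wrist',['rest','rest_corner','stop','board'],ZS)
save('w2',cv2.resize(im,(800,600)))
for k in('rest','stop'):
  for r in outline_of('wrist',k)[:1]:
    ys,xs=np.nonzero(r['mask']);print(k,r['confidence'],r['xy'],r['mask'].sum(),cv2.minAreaRect(np.c_[xs,ys].astype(np.float32)))
E
```

```text
t 5.15 p [ 0.5201 -0.1292  0.3914] rot [179.99  -0.    76.7 ] F [-0.4  0.1 -0.8] T [-0.02  0.01  0.01] op 0.0094 g 39.6
wrist rest [265.1  33.4] 0.76 [ 0.5548 -0.0088  0.    ]
wrist rest [263.2 281.7] 0.5 [ 0.4911 -0.2724  0.    ]
wrist rest_corner [264.4  33.1] 0.58 [ 0.5538 -0.0097  0.008 ]
wrist stop [299.2  30.6] 0.96 [ 0.5866 -0.0152  0.008 ]
wrist board [258.1 192.4] 0.86 [ 0.5112 -0.1625  0.006 ]
wrist board [155.1 267.1] 0.7 [ 0.3752 -0.2221  0.006 ]
rest 0.8 [256.6, 49.8] 13812 ((262.9999694824219, 45.99999237060547), (169.99996948242188, 91.99998474121094), -0.0)
stop 0.79 [313.9, 25.7] 1338 ((313.0, 24.5), (32.0, 49.0), 0.0)
```

View pics/w2.png

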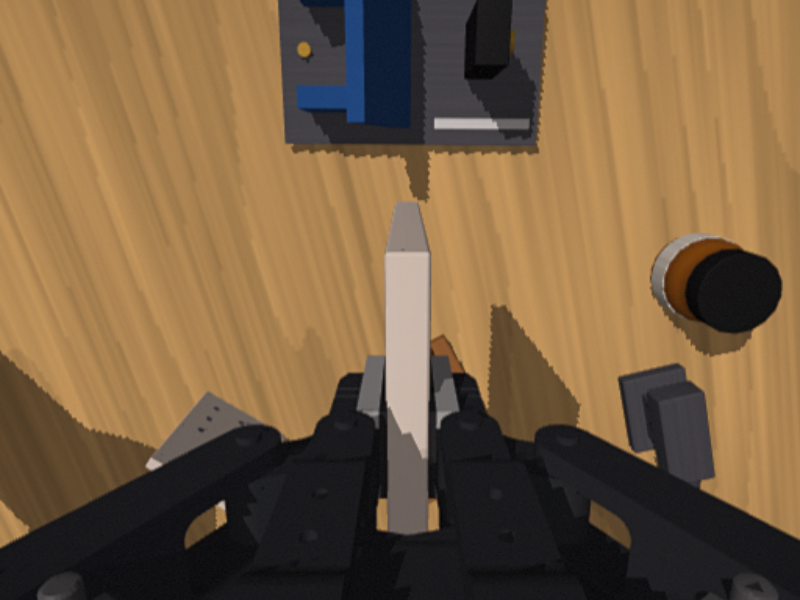

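The wrist picture shows the rest with its plate's near edge from (286,143) to (538,152). The foot of the blue face is at about (410,127)–(414,2), the stop's near bottom corner is at (466,78), and the board is held straight with its foot edge at (395–418,203).

```bash
python3 - <<'E'
from h import *
im=cv2.imread('pics/w2.png')
m=camera_model('wrist');s=.64
cv2.imwrite('pics/w2c.png',cv2.resize(im[0:215,260:570],None,fx=2.58,fy=2.58,interpolation=cv2.INTER_CUBIC))
np.savez('m2.npz',**{k:np.array(v) for k,v in m.items()})
W=lambda x,y,z:atz(m,(x*s,y*s),z)
for n,x,y,z in(('plateL',286,143,.008),('plateR',538,152,.008),('L2',278,2,.008),('R2',547,2,.008),('c1',410,127,.008),('c2',414,2,.008),('stop',466,78,.008),('stoptop',475,65,.063),('stoptopR',509,66,.063)):print(n,np.round(W(x,y,z),4))
# foot of held board along vertical line: known pose
o=obs();y=np.radians(o['tcp_rot'][2]-90);
print('boardyaw',np.degrees(y))
foot=np.array(o['ee_pos'])+[0,0,-.2668-.0+.006]
for dx in(-.005,.005):
  X=foot+np.array([np.cos(y)*dx-np.sin(y)*.045,np.sin(y)*dx+np.cos(y)*.045,0]);print(np.array(proj(m,X))/s)
E
```

```text
plateL [ 0.4629 -0.0438  0.008 ]
plateR [ 0.618  -0.0867  0.008 ]
L2 [0.4818 0.0349 0.008 ]
R2 [ 0.638  -0.0025  0.008 ]
c1 [ 0.5419 -0.0528  0.008 ]
c2 [0.5608 0.016  0.008 ]
stop [ 0.5823 -0.0327  0.008 ]
stoptop [ 0.5809 -0.033   0.063 ]
stoptopR [ 0.598  -0.0376  0.063 ]
t 5.5 p [ 0.52   -0.1307  0.3909] rot [-179.99    0.     76.5 ] F [-0.  -0.6 -1.4] T [ 0.03 -0.04 -0.05] op 0.0096 g 39.6
boardyaw -13.497533749528259
[392.33628277 202.03796508]
[415.73581728 202.0467282 ]
```

View pics/w2c.png

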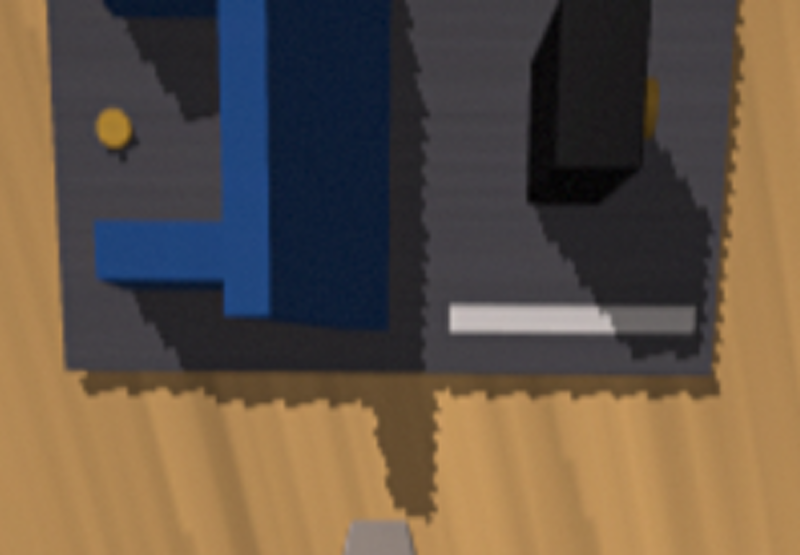

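The crop shows the corner line straight down at crop column 389, ending at row 327. The stop's near bottom corner is at (528,203), and the plate's near edge is level at row 371.

```bash
python3 - <<'E'
from h import *
d=np.load('m2.npz');m={k:d[k] for k in d.files};k=2.58
W=lambda x,y,z:atz(m,((x/k+260)*.64,(y/k)*.64),z)
c1=W(388.5,327,.008);c0=W(389.5,0,.008);pl=W(65,370,.008);pr=W(713,373,.008);s=W(528,204,.008);st=W(556,165,.063);sr=W(641,165,.063);bt=W(222,316,.008+.07*np.cos(np.radians(20)))
ang=lambda a,b:np.degrees(np.arctan2((b-a)[1],(b-a)[0]))
print('corner yaw',ang(c1,c0)-90,'plate',ang(pl,pr),np.linalg.norm(pr-pl),'stop',ang(st,sr),np.linalg.norm(sr-st))
for y0 in(-13.5,-14.):
  a=np.radians(y0);ex=np.array([np.cos(a),np.sin(a),0]);ey=np.array([-np.sin(a),np.cos(a),0])
  C=c1+.045*ey;print(y0,'C',C)
  for n,p in zip('c1 c0 pl pr s st sr bt'.split(),(c1,c0,pl,pr,s,st,sr,bt)): print(n,np.round([(p-C)@ex,(p-C)@ey],4),end=' ')
  print()
E
```

```text
corner yaw -13.55839890454321 plate -13.729914876808083 0.159984802672839 stop -13.472779196942941 0.017058693185728436
-13.5 C [ 0.55284504 -0.00894011  0.008     ]
c1 [ 0.    -0.045] c0 [0.0001 0.0271] pl [-0.0798 -0.0552] pr [ 0.0802 -0.0558] s [ 0.0334 -0.0169] st [ 0.0332 -0.0164] sr [ 0.0502 -0.0164] bt [-0.0335 -0.0458] 
-14.0 C [ 0.55322648 -0.00903344  0.008     ]
c1 [ 0.    -0.045] c0 [-0.0006  0.0271] pl [-0.0797 -0.0559] pr [ 0.0803 -0.0551] s [ 0.0331 -0.0166] st [ 0.0329 -0.0161] sr [ 0.05   -0.0159] bt [-0.0335 -0.0461]
```

>>> move_arm:
  jaw: [1, 1, 1, 1, 1, 1, 1, 1, 1, 1]
  delta_pos:
    - [0.008, 0.0242, 0]
    - [0.008, 0.024, 0]
    - [0.008, 0.024, 0]
    - [0.008, 0.024, 0]
    - [0.0082, 0.023, 0]
    - [0, 0, -0.03]
    - [0, 0, -0.03]
    - [0, 0, -0.03]
    - [0, 0, -0.02]
    - [0, 0, -0.006]
  yaw: [0, 0, 0, 0, 0, 0, 0, 0, 0, 0]

```text
time: 6.33
ee_pos: [0.5594, -0.0111, 0.271]
tcp_rot: [-179.7, 0.1, 76.5]
wrist_force: [-1.2, 0.2, -2.8]
opening: 0.0094
grasp_force: 39.8
```

>>> move_arm:
  jaw: [1, 1, 1, 1]
  delta_pos:
    - [0, 0, -0.0025]
    - [0, 0, -0.002]
    - [0, 0, -0.001]
    - [0, 0, 0]
  yaw: [0, 0, 0, 0]

```text
time: 6.67
ee_pos: [0.5606, -0.011, 0.2709]
tcp_rot: [179.9, -0.0, 76.5]
wrist_force: [-0.2, 0.0, -1.8]
opening: 0.0093
grasp_force: 39.8
```

>>> move_arm:
  jaw: [1, 1, 1]
  delta_pos:
    - [0, 0, -0.0015]
    - [-0.001, 0.0002, 0]
    - [-0.001, 0.0002, 0]
  yaw: [0, 0, 0]

```text
time: 6.92
ee_pos: [0.5585, -0.0104, 0.2688]
tcp_rot: [179.9, -0.0, 76.5]
wrist_force: [1.5, 0.1, 1.7]
opening: 0.0092
grasp_force: 40.3
```

>>> move_arm:
  jaw: [1, 1, 1]
  delta_pos:
    - [0, 0, -0.0015]
    - [-0.001, 0.0002, 0]
    - [0, 0, 0]
  yaw: [0, 0, 0]

```text
time: 7.17
ee_pos: [0.5578, -0.0102, 0.2688]
tcp_rot: [179.7, -0.0, 76.5]
wrist_force: [2.1, 0.4, 9.5]
opening: 0.0096
grasp_force: 41.7
```

>>> move_arm:
  jaw: [1, 1, 1]
  delta_pos:
    - [-0.001, 0.0002, 0]
    - [-0.001, 0.0002, 0]
    - [0, 0, 0]
  yaw: [0, 0, 0]

```text
time: 7.42
ee_pos: [0.5561, -0.0099, 0.2688]
tcp_rot: [179.7, -0.0, 76.5]
wrist_force: [4.0, -1.3, 6.9]
opening: 0.009
grasp_force: 41.3
```

>>> move_arm:
  jaw: [1, 1, 1]
  delta_pos:
    - [-0.001, 0.0002, 0]
    - [-0.001, 0.0002, 0]
    - [0, 0, 0]
  yaw: [0, 0, 0]

```text
time: 7.67
ee_pos: [0.5541, -0.0095, 0.2688]
tcp_rot: [179.7, -0.0, 76.5]
wrist_force: [2.7, -1.1, 8.8]
opening: 0.0095
grasp_force: 41.2
```

>>> move_arm:
  jaw: [1, 1, 1]
  delta_pos:
    - [-0.001, 0.0002, 0]
    - [-0.001, 0.0002, 0]
    - [0, 0, 0]
  yaw: [0, 0, 0]

```text
time: 7.92
ee_pos: [0.5527, -0.0092, 0.2689]
tcp_rot: [179.6, -0.0, 76.5]
wrist_force: [7.4, -1.1, 5.1]
opening: 0.0095
grasp_force: 41.0
```

```bash
python3 -c "
from h import *
obs()"
```

```text
t 7.92 p [ 0.5527 -0.0092  0.2689] rot [ 1.7957e+02 -4.0000e-02  7.6530e+01] F [ 7.4 -1.1  5.1] T [-0.65 -2.22  0.03] op 0.0095 g 41.0
```

>>> move_arm:
  jaw: [0.68, 0.68, 0.68, 0.68]
  delta_pos:
    - [-0.001, 0.0002, 0]
    - [0, 0, 0]
    - [0, 0, 0]
    - [0, 0, 0]
  yaw: [0, 0, 0, 0]

```text
time: 8.25
ee_pos: [0.55, -0.0088, 0.2663]
tcp_rot: [-180.0, 0.0, 76.5]
wrist_force: [-0.1, 0.3, 0.1]
opening: 0.0273
grasp_force: 0.0
```

>>> move_arm:
  jaw: [0.68, 0.68, 0.68, 0.68, 0.68, 0.68, 0.68, 0.68, 0.68, 0.68]
  delta_pos:
    - [-0.0029, 0.0007, 0]
    - [-0.0029, 0.0007, 0]
    - [-0.0029, 0.0007, 0]
    - [-0.0029, 0.0007, 0]
    - [-0.0029, 0.0007, 0]
    - [-0.0029, 0.0007, 0]
    - [-0.0029, 0.0007, 0]
    - [-0.0029, 0.0007, 0]
    - [-0.0029, 0.0007, 0]
    - [-0.0029, 0.0007, 0]
  yaw: [0, 0, 0, 0, 0, 0, 0, 0, 0, 0]

```text
time: 9.08
ee_pos: [0.521, -0.0017, 0.2665]
tcp_rot: [180.0, -0.0, 76.5]
wrist_force: [0.7, -0.2, -0.2]
opening: 0.0276
grasp_force: 0.0
```

```bash
python3 - <<'E'
from h import *
obs()
a=camera('wrist');b=camera('side');m=camera_model('side')
u,v=map(int,proj(m,[.55,-.01,.05]));b=b[max(v-75,0):v+45,u-80:u+80]
save('c1',np.hstack([cv2.resize(a,(400,300)),cv2.resize(b,(400,300),interpolation=cv2.INTER_CUBIC)]))
E
```

```text
t 9.08 p [ 0.521  -0.0017  0.2665] rot [180.    -0.    76.54] F [ 0.7 -0.2 -0.2] T [-0.02 -0.03 -0.04] op 0.0276 g 0.0
```

View pics/c1.png

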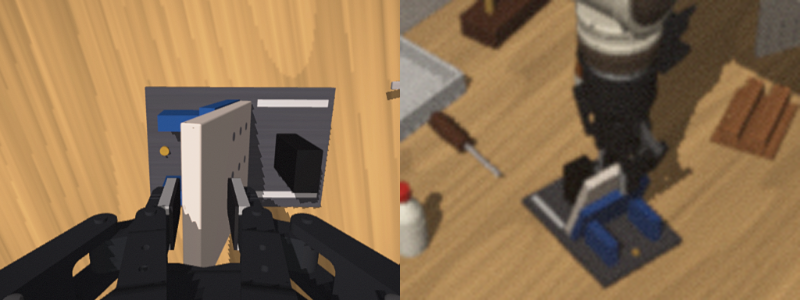

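The board leans flat on the blue face, with the fingers clear on both sides. Rising and heading to the packers.

>>> move_arm:
  jaw: [0.68, 0.68, 0.68, 0.68, 0, 0, 0, 0, 0, 0]
  delta_pos:
    - [0.0005, 0, 0.015]
    - [0, 0, 0.03]
    - [0, 0, 0.035]
    - [0, 0, 0.035]
    - [-0.0005, 0.01, 0.0185]
    - [-0.01, 0.026, 0]
    - [-0.01, 0.026, 0]
    - [-0.01, 0.026, 0]
    - [-0.01, 0.026, 0]
    - [-0.01, 0.026, 0]
  yaw: [0, 0, 0, 0, -0.119, -0.119, -0.119, -0.119, -0.119, -0.119]

```text
time: 10.02
ee_pos: [0.4707, 0.1392, 0.4001]
tcp_rot: [180.0, -0.0, 35.3]
wrist_force: [1.0, -0.5, -0.3]
opening: 0.0857
grasp_force: 0.0
```

>>> move_arm:
  jaw: [0, 0, 0, 0, 0, 0, 0, 0, 0, 0]
  delta_pos:
    - [-0.01, 0.026, 0]
    - [-0.01, 0.026, 0]
    - [-0.01, 0.026, 0]
    - [-0.01, 0.026, 0]
    - [-0.01, 0.028, 0]
    - [-0.001, 0, 0]
    - [0, 0, 0]
    - [0, 0, 0]
    - [0, 0, 0]
    - [0, 0, 0]
  yaw: [-0.119, -0.119, -0.119, -0.119, -0.119, -0.119, -0.119, -0.119, 0, 0]

```text
time: 10.85
ee_pos: [0.4753, 0.0114, 0.3976]
tcp_rot: [-170.0, 0.2, -0.9]
wrist_force: [-1.0, 0.2, 0.1]
opening: 0.0851
grasp_force: 0.0
```

```bash
python3 - <<'E'
from h import *
o=obs();im,m=look('wrist',['packer0','wedge','wedge_top','holder'],ZS)
save('w3',cv2.resize(im,(800,600)))
np.savez('m3.npz',**{k:np.array(v) for k,v in m.items()})
E
```

```text
t 10.85 p [0.4753 0.0114 0.3976] rot [-169.95    0.25   -0.91] F [-1.   0.2  0.1] T [-0.16 -0.01  0.  ] op 0.0851 g 0.0
wrist packer0 [110.6 154. ] 0.97 [0.4795 0.2606 0.006 ]
wrist packer0 [105.5 177.7] 0.8 [0.4505 0.2715 0.006 ]
wrist packer0 [ 99.7 201.8] 0.74 [0.4196 0.284  0.006 ]
wrist wedge_top [ 80.  108.5] 0.87 [0.5338 0.2424 0.071 ]
wrist wedge_top [107.9 179.5] 0.53 [0.4653 0.2232 0.071 ]
wrist wedge_top [113.9 150.1] 0.18 [0.4946 0.2127 0.071 ]
wrist holder [112.8 152.9] 0.6 [0.4799 0.2616 0.    ]
```

View pics/w3.png

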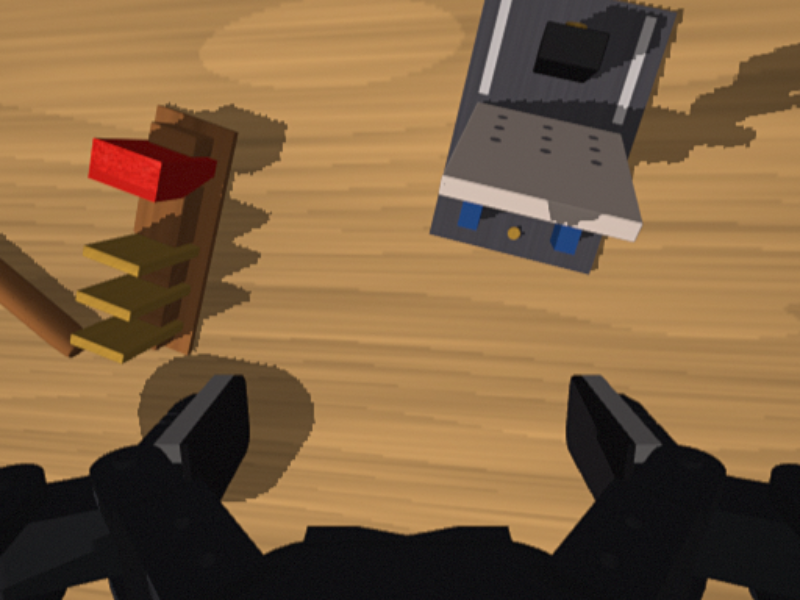

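The picture shows the packers at (140,255), (130,297) and (125,338), the wedge at (150,170), and the board leaning with its foot line from (483,100) to (622,133). The arm is not where I sent it, so I'm checking the joints.

```bash
python3 - <<'E'
from h import *
o=obs();print(o['q'],o['qd'],o.keys())
d=np.load('m3.npz');m={k:d[k] for k in d.files}
W=lambda x,y,z:atz(m,(x*.64,y*.64),z)
a=np.radians(-13.55);ex=np.array([np.cos(a),np.sin(a)]);ey=np.array([-np.sin(a),np.cos(a)]);C=np.array([.5529,-.009])
for p in((483,101,.0115),(622,133,.0115),(534,72,.008),(585,82,.008)):
  X=W(*p)[:2]-C;print(p,np.round([X@ex,X@ey],4))
E
```

```text
t 11.1 p [0.4753 0.0142 0.3976] rot [-169.95    0.26   -0.59] F [ 0.1 -0.4  0.1] T [-0.16 -0.01  0.03] op 0.0853 g 0.0
[ -0.64077312  -5.26283763  -1.12049077  94.40976694  10.04481974
 179.9434485 ] [ 0.06919839 -0.0068762  -0.08719823  0.03386473 -0.07556105 -0.10164923] dict_keys(['time', 'q', 'qd', 'joint_efforts', 'ee_pos', 'tcp_rot', 'wrist_force', 'torque', 'grasp_force', 'opening'])
(483, 101, 0.0115) [0.0091 0.0431]
(622, 133, 0.0115) [ 0.0086 -0.0437]
(534, 72, 0.008) [0.032  0.0172]
(585, 82, 0.008) [ 0.0325 -0.014 ]
```

>>> move_arm:
  jaw: [0, 0, 0, 0, 0, 0, 0, 0, 0, 0]
  delta_pos:
    - [0.0, 0.005, 0]
    - [0, 0.01, 0]
    - [0, 0.01, 0]
    - [0, 0.01, 0]
    - [0, 0.01, 0]
    - [0, 0.01, 0]
    - [0, 0.01, 0]
    - [0, 0.01, 0]
    - [0, 0.01, 0]
    - [0, 0.01, 0]
  yaw: [0.119, 0.119, 0.119, 0.119, 0.119, 0.119, 0.119, 0.119, 0.119, 0.119]

```text
time: 11.93
ee_pos: [0.4751, 0.1097, 0.3976]
tcp_rot: [-169.9, 0.3, 67.9]
wrist_force: [-0.0, 1.0, 0.6]
opening: 0.0857
grasp_force: 0.0
```

```bash
python3 - <<'E'
from h import *
o=obs();print(np.round(o['q'],1))
E
```

```text
t 11.93 p [0.4751 0.1097 0.3976] rot [-169.95    0.26   67.94] F [-0.   1.   0.6] T [-0.11 -0.19  0.04] op 0.0857 g 0.0
[ 11.8   1.4   5.1 102.3   5.4 123.5]
```

>>> move_arm:
  jaw: [0, 0, 0, 0, 0, 0, 0, 0, 0, 0]
  delta_pos:
    - [0, 0, 0]
    - [0, 0, 0]
    - [0, 0, 0]
    - [0, 0, 0]
    - [0, 0, 0]
    - [0, 0, 0]
    - [0, 0, 0]
    - [0, 0, 0]
    - [0, 0, 0]
    - [0, 0, 0]
  yaw: [0.124, 0.124, 0.124, 0.124, 0.124, 0.124, 0.124, 0.124, 0.124, 0.124]

```text
time: 12.77
ee_pos: [0.4752, 0.1093, 0.3975]
tcp_rot: [-169.9, 0.3, 139.0]
wrist_force: [-0.0, 0.0, 0.6]
opening: 0.0854
grasp_force: 0.0
```

>>> move_arm:
  jaw: [0, 0, 0, 0, 0, 0, 0, 0, 0, 0]
  delta_pos:
    - [0, 0, 0]
    - [0, 0, 0]
    - [0, 0, 0]
    - [0, 0, 0]
    - [0, 0, 0]
    - [0, 0, 0]
    - [0, 0, 0]
    - [0, 0, 0]
    - [0, 0, 0]
    - [0, 0, 0]
  yaw: [0.124, 0.124, 0.124, 0.124, 0.124, 0.124, 0.124, 0.124, 0.124, 0.124]

```text
time: 13.6
ee_pos: [0.4751, 0.1093, 0.3976]
tcp_rot: [-169.9, 0.3, -149.9]
wrist_force: [0.4, 0.3, 1.3]
opening: 0.0853
grasp_force: 0.0
```

>>> move_arm:
  jaw: [0, 0, 0, 0, 0, 0, 0, 0, 0, 0]
  delta_pos:
    - [0, 0, 0]
    - [0, 0, 0]
    - [0, 0, 0]
    - [0, 0, 0]
    - [0, 0, 0]
    - [0, 0, 0]
    - [0, 0, 0]
    - [0, 0, 0]
    - [0, 0, 0]
    - [0, 0, 0]
  yaw: [0.124, 0.124, 0.124, 0.124, 0.124, 0.124, 0.124, 0.124, 0.124, 0.124]

```text
time: 14.43
ee_pos: [0.475, 0.1092, 0.3977]
tcp_rot: [-169.9, 0.3, -78.9]
wrist_force: [0.1, 0.8, 0.1]
opening: 0.0853
grasp_force: 0.0
```

```bash
python3 - <<'E'
from h import *
o=obs();print(np.round(o['q'],1))
E
```

```text
t 14.43 p [0.475  0.1092 0.3977] rot [-169.93    0.26  -78.9 ] F [0.1 0.8 0.1] T [ 0.01  0.14 -0.03] op 0.0853 g 0.0
[ 13.   -9.9  -5.5  84.3  -0.1 -88.1]
```

>>> move_arm:
  jaw: [0, 0, 0, 0, 0, 0, 0, 0, 0, 0]
  delta_pos:
    - [0, 0, 0]
    - [0, 0, 0]
    - [0, 0, 0]
    - [0, 0, 0]
    - [0, 0, 0]
    - [0, 0, 0]
    - [0, 0, 0]
    - [0, 0, 0]
    - [0, 0, 0]
    - [0, 0, 0]
  yaw: [0.124, 0.124, 0.124, 0.124, 0.124, 0.124, 0.124, 0.124, 0.124, 0.124]

```text
time: 15.27
ee_pos: [0.475, 0.1092, 0.3977]
tcp_rot: [-169.9, 0.2, -7.9]
wrist_force: [-0.4, -0.5, 0.0]
opening: 0.0851
grasp_force: 0.0
```

>>> move_arm:
  jaw: [0, 0, 0, 0]
  delta_pos:
    - [0, 0, 0]
    - [0, 0, 0]
    - [0, 0, 0]
    - [0, 0, 0]
  yaw: [0.12, 0.12, 0.12, 0.12]

```text
time: 15.6
ee_pos: [0.4631, 0.1498, 0.3979]
tcp_rot: [-171.7, 0.4, 15.8]
wrist_force: [1.0, 0.6, 0.4]
opening: 0.0853
grasp_force: 0.0
```

```bash
python3 - <<'E'
from h import *
o=obs();print(np.round(o['q'],1))
E
```

```text
t 15.6 p [0.4631 0.1498 0.3979] rot [-171.7     0.4    15.79] F [1.  0.6 0.4] T [-0.16 -0.07 -0.05] op 0.0853 g 0.0
[  16.    -3.7    0.5   94.5    8.3 -179.8]
```

>>> move_arm:
  jaw: [0, 0, 0, 0]
  delta_pos:
    - [0.002, -0.02, 0]
    - [0.002, -0.02, 0]
    - [0.002, -0.02, 0]
    - [0.002, -0.02, 0]
  yaw: [0.12, 0.12, 0.12, 0.12]

```text
time: 15.93
ee_pos: [0.387, 0.2392, 0.3998]
tcp_rot: [-178.9, 0.5, 31.4]
wrist_force: [-0.2, -0.1, -0.3]
opening: 0.0858
grasp_force: 0.0
```

>>> move_arm:
  jaw: [0]
  delta_pos:
    - [0.001, -0.012, 0]
  yaw: [0.05]

```text
time: 16.02
ee_pos: [0.3754, 0.2456, 0.4001]
tcp_rot: [-179.7, 0.5, 33.1]
wrist_force: [-0.3, 0.0, 0.3]
opening: 0.0854
grasp_force: 0.0
```

```bash
python3 - <<'E'
from h import *
o=obs();print(np.round(o['q'],1))
E
```

```text
t 16.02 p [0.3754 0.2456 0.4001] rot [-179.67    0.49   33.06] F [-0.3  0.   0.3] T [-0.03 -0.02  0.05] op 0.0854 g 0.0
[  33.1   -8.6   -3.7   95.4    0.3 -179.9]
```

>>> move_arm:
  jaw: [0, 0, 0, 0, 0, 0, 0, 0, 0, 0]
  delta_pos:
    - [0.007, 0.003, 0]
    - [0.007, 0.003, 0]
    - [0.007, 0.003, 0]
    - [0.007, 0.003, 0]
    - [0.007, 0.003, 0]
    - [0.007, 0.003, 0]
    - [0.007, 0.003, 0]
    - [0.006, 0.003, 0]
    - [0, 0, 0]
    - [0, 0, 0]
  yaw: [-0.1136, -0.1136, -0.1136, -0.1136, -0.1136, -0.1136, -0.1136, -0.1136, 0, 0]

```text
time: 16.85
ee_pos: [0.4324, 0.2677, 0.3998]
tcp_rot: [-179.6, 0.5, -19.2]
wrist_force: [-0.3, 1.2, -0.6]
opening: 0.085
grasp_force: 0.0
```

```bash
python3 - <<'E'
from h import *
o=obs();im,m=look('wrist',['packer0','wedge','wedge_top','holder'],ZS)
save('w4',cv2.resize(im,(800,600)))
np.savez('m4.npz',**{k:np.array(v) for k,v in m.items()})
E
```

```text
t 16.85 p [0.4324 0.2677 0.3998] rot [-179.63    0.5   -19.19] F [-0.3  1.2 -0.6] T [-0.01 -0.01  0.01] op 0.085 g 0.0
wrist packer0 [256.3 172.3] 0.91 [0.4202 0.2791 0.006 ]
wrist packer0 [257.1 143.9] 0.84 [0.4492 0.2681 0.006 ]
wrist packer0 [259.2 113.7] 0.61 [0.4782 0.2556 0.006 ]
wrist wedge [254.5  40.4] 0.88 [0.5464 0.2367 0.006 ]
wrist wedge_top [250.4  47.1] 0.6 [0.5336 0.2432 0.071 ]
wrist holder [254.9 109.6] 0.91 [0.4834 0.2586 0.    ]
wrist holder [122.9 182.7] 0.35 [0.4566 0.425  0.    ]
```

View pics/w4.png

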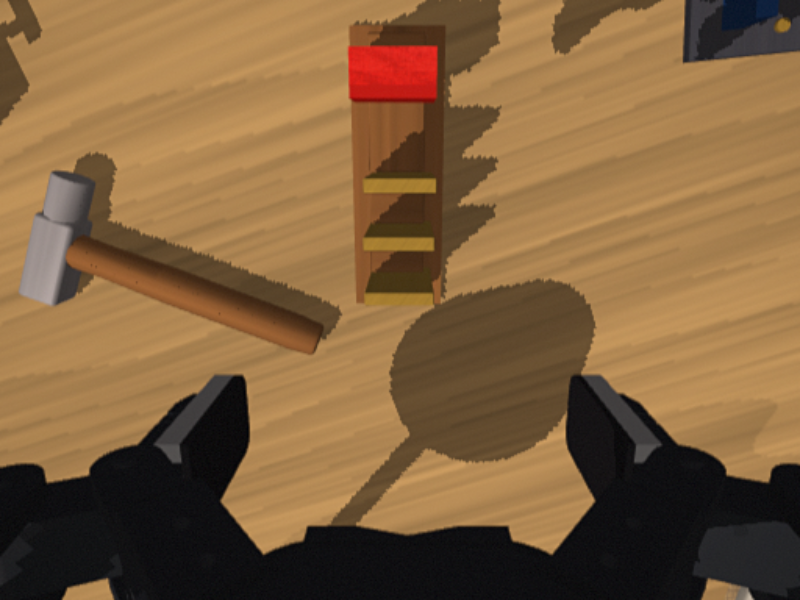

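The picture shows the brass tops at rows 185, 243 and 298 (columns 364–435) and the wedge top at (349–437, 46–98), all square with the tool.

```bash
python3 - <<'E'
from h import *
d=np.load('m4.npz');m={k:d[k] for k in d.files}
im=cv2.imread('pics/w4.png')
hsv=cv2.cvtColor(im,cv2.COLOR_BGR2HSV)
W=lambda x,y,z:atz(m,(x*.64,y*.64),z)[:2]
for n,x0,x1,y0,y1,z in(('p2',364,436,178,192,.076),('p1',364,434.5,236.5,250.5,.076),('p0',365,433.5,291.5,305,.076),('wedge',349,437.5,46,99.5,.071)):
  c=[W(x,y,z) for x,y in((x0,y0),(x1,y0),(x1,y1),(x0,y1))];L=c[0]-c[1]
  print(n,np.round(sum(c)/4,4),'yaw',np.degrees(np.arctan2(-L[0],L[1])),np.linalg.norm(L),np.linalg.norm(c[0]-c[3]), 'rows gold',np.nonzero((hsv[int(y0)-12:int(y1)+8,400,2]>130))[0][[0,-1]]+int(y0)-12)
E
```

```text
p2 [0.4787 0.2576] yaw -19.13622810347171 0.038727185620841056 0.007419168085845631 rows gold [179 193]
p1 [0.4487 0.2686] yaw -19.10123515124619 0.03904658449685044 0.007867908982826214 rows gold [238 249]
p0 [0.4189 0.279 ] yaw -19.06638709032895 0.03902807104209253 0.008028273054772246 rows gold [294 312]
wedge [0.5335 0.2422] yaw -19.208228178715153 0.045466493718417274 0.025895900023003744 rows gold [ 46 106]
```

>>> move_arm:
  jaw: [0, 0, 0, 0, 0, 0, 0]
  delta_pos:
    - [-0.007, 0.006, -0.03]
    - [-0.0065, 0.0053, -0.035]
    - [0, 0, -0.035]
    - [0, 0, -0.035]
    - [0, 0, -0.02]
    - [0, 0, 0]
    - [0, 0, 0]
  yaw: [0, 0, 0, 0, 0, 0, 0]

```text
time: 17.68
ee_pos: [0.4189, 0.2781, 0.2449]
tcp_rot: [-179.7, 0.5, -19.4]
wrist_force: [0.3, 0.4, 1.1]
opening: 0.0856
grasp_force: 0.0
```

>>> move_arm:
  jaw: [0, 0, 0.6, 1, 1, 1, 1, 1, 1]
  delta_pos:
    - [0, 0.0008, -0.02]
    - [0, 0, -0.009]
    - [0, 0, 0]
    - [0, 0, 0]
    - [0, 0, 0]
    - [0, 0, 0]
    - [0, 0, 0]
    - [0, 0, 0]
    - [0, 0, 0]
  yaw: [0.003, 0, 0, 0, 0, 0, 0, 0, 0]
  force: 40

```text
time: 18.43
ee_pos: [0.4196, 0.2793, 0.2173]
tcp_rot: [-179.5, 0.4, -19.3]
wrist_force: [-1.0, -1.5, 6.7]
opening: 0.0392
grasp_force: 40.1
```

>>> move_arm:
  jaw: [1, 1, 1, 1, 1, 1, 1, 1, 1, 1]
  delta_pos:
    - [0, 0, 0.01]
    - [0, 0, 0.03]
    - [0, 0, 0.035]
    - [0, 0, 0.035]
    - [0.0158, -0.0294, 0.025]
    - [0.0158, -0.0294, 0]
    - [0.0158, -0.0294, 0]
    - [0.0158, -0.0294, 0]
    - [0.0158, -0.0294, 0]
    - [0.0158, -0.0294, 0]
  yaw: [0, 0, 0, 0, 0.01, 0.01, 0.02, 0.02, 0.02, 0.02]

```text
time: 19.27
ee_pos: [0.5144, 0.1011, 0.3517]
tcp_rot: [-179.6, 0.5, -13.5]
wrist_force: [0.5, 0.4, -1.7]
opening: 0.0396
grasp_force: 41.5
```

>>> move_arm:
  jaw: [1, 1, 1, 1, 1, 1, 1, 1, 1, 1]
  delta_pos:
    - [0.0158, -0.0294, 0]
    - [0.0158, -0.0294, 0]
    - [0.0158, -0.0294, 0]
    - [0.0162, -0.0297, 0]
    - [0, 0, -0.02]
    - [0, 0, -0.03]
    - [0, 0, -0.018]
    - [0, 0, 0]
    - [0, 0, 0]
    - [0, 0, 0]
  yaw: [0, 0, 0, 0, 0, 0, 0, 0, 0, 0]

```text
time: 20.1
ee_pos: [0.5779, -0.0151, 0.2848]
tcp_rot: [-179.6, 0.4, -13.6]
wrist_force: [0.1, -0.5, -0.8]
opening: 0.0387
grasp_force: 41.3
```

```bash
cat >> h.py <<'E'
A=np.radians(-13.55);EX=np.array([np.cos(A),np.sin(A)]);EY=np.array([-np.sin(A),np.cos(A)]);C=np.array([.5529,-.009])
def rr(o):
    d=np.array(o['ee_pos'][:2])-C;print('rest xy',np.round([d@EX,d@EY],4),'F rest',np.round([np.array(o['wrist_force'][:2])@EX,np.array(o['wrist_force'][:2])@EY,o['wrist_force'][2]],1),'q6',round(o['q'][5],1))
E
python3 - <<'E'
from h import *
o=obs();rr(o)
im=camera('wrist');m=camera_model('wrist');save('w5',cv2.resize(im,(800,600)))
np.savez('m5.npz',**{k:np.array(v) for k,v in m.items()})
E
```

```text
t 20.1 p [ 0.5779 -0.0151  0.2848] rot [-179.59    0.39  -13.56] F [ 0.1 -0.5 -0.8] T [ 0.05 -0.02 -0.07] op 0.0387 g 41.3
rest xy [ 0.0257 -0.0001] F rest [ 0.2 -0.4 -0.8] q6 -168.0
```

View pics/w5.png

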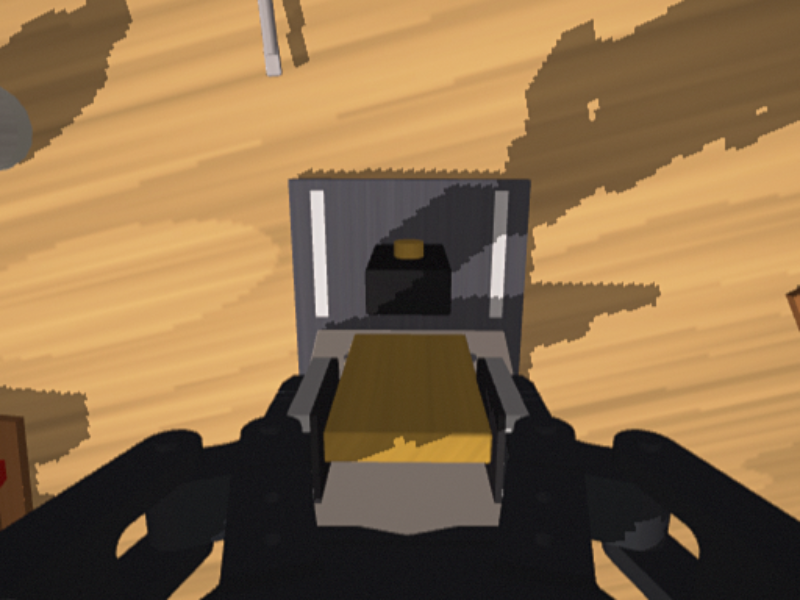

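The packer is held square and centred over the gap. Its +x bottom edge is at row 335 (columns 352–467), and the near edge of the stop's top is at row 313 (columns 366–450).

```bash
python3 - <<'E'
from h import *
d=np.load('m5.npz');m={k:d[k] for k in d.files}
for n,x,y,z in(('stop-x edge',408,313.5,.063),('stop+x',408,268,.063),('packer+x',410,335,.0735),('stopL',366,313,.063),('stopR',451,313,.063),('pkL',352,335,.0735),('pkR',467,335,.0735),('ptop',408,432,.1435)):
  X=atz(m,(x*.64,y*.64),z)[:2]-C;print(n,np.round([X@EX,X@EY],4))
E
```

```text
stop-x edge [0.0329 0.0012]
stop+x [0.0504 0.0012]
packer+x [0.0282 0.0004]
stopL [0.0331 0.017 ]
stopR [ 0.0332 -0.0149]
pkL [0.0281 0.0213]
pkR [ 0.0282 -0.02  ]
ptop [0.0295 0.0008]
```

>>> move_arm:
  jaw: [1, 1, 1, 1, 1, 1, 1]
  delta_pos:
    - [0, 0.0003, -0.025]
    - [0, 0, -0.025]
    - [0, 0, -0.01]
    - [0, 0, -0.002]
    - [0, 0, -0.002]
    - [0, 0, -0.0015]
    - [0, 0, 0]
  yaw: [0, 0, 0, 0, 0, 0, 0]

```text
time: 20.73
ee_pos: [0.5782, -0.0149, 0.2195]
tcp_rot: [-179.6, 0.3, -13.6]
wrist_force: [-0.5, 0.1, 0.8]
opening: 0.0393
grasp_force: 41.6
```

>>> move_arm:
  jaw: [1, 1, 1, 1, 1]
  delta_pos:
    - [0.001, -0.0002, 0]
    - [0.001, -0.0002, 0]
    - [0.001, -0.0003, 0]
    - [0.0005, 0, 0]
    - [0, 0, 0]
  yaw: [0, 0, 0, 0, 0]

```text
time: 21.15
ee_pos: [0.5812, -0.0155, 0.2194]
tcp_rot: [-179.6, 0.4, -13.6]
wrist_force: [-5.0, 0.3, 8.3]
opening: 0.0394
grasp_force: 42.4
```

```bash
python3 - <<'E'
from h import *
o=obs();rr(o)
E
```

```text
t 21.15 p [ 0.5812 -0.0155  0.2194] rot [-179.57    0.43  -13.57] F [-5.   0.3  8.3] T [0.3  1.32 0.02] op 0.0394 g 42.4
rest xy [0.029  0.0003] F rest [-4.9 -0.9  8.3] q6 -168.1
```

>>> move_arm:
  jaw: [1, 1, 1]
  delta_pos:
    - [0.001, -0.0002, 0]
    - [0.0005, -0.0001, 0]
    - [0, 0, 0]
  yaw: [0, 0, 0]

```text
time: 21.4
ee_pos: [0.5817, -0.0157, 0.2193]
tcp_rot: [-179.6, 0.6, -13.6]
wrist_force: [-13.4, 2.3, 13.7]
opening: 0.0392
grasp_force: 43.0
```

>>> move_arm:
  jaw: [1, 1, 1]
  delta_pos:
    - [0.001, -0.0002, 0]
    - [0.0005, -0.0001, 0]
    - [0, 0, 0]
  yaw: [0, 0, 0]

```text
time: 21.65
ee_pos: [0.5822, -0.0158, 0.2193]
tcp_rot: [-179.6, 0.8, -13.6]
wrist_force: [-22.0, 4.4, 19.1]
opening: 0.0393
grasp_force: 43.4
```

>>> move_arm:
  jaw: [1, 1, 0.4, 0.4, 0.4, 0.4, 0.4, 0.4, 0.4, 0.4]
  delta_pos:
    - [-0.002, 0.0005, 0]
    - [0, 0, 0]
    - [0, 0, 0]
    - [0, 0, 0]
    - [0, 0, 0]
    - [0, 0, 0.01]
    - [0, 0, 0.03]
    - [0, 0, 0.035]
    - [0, 0, 0.035]
    - [0, 0, 0.02]
  yaw: [0, 0, 0, 0, 0, 0, 0, 0, 0, 0]

```text
time: 22.48
ee_pos: [0.5822, -0.0157, 0.3525]
tcp_rot: [-179.5, 0.2, -13.6]
wrist_force: [0.3, -0.4, -0.3]
opening: 0.0511
grasp_force: 0.0
```

```bash
python3 - <<'E'
from h import *
o=obs();rr(o)
im=camera('wrist');save('w6',im)
m=camera_model('wrist');np.savez('m6.npz',**{k:np.array(v) for k,v in m.items()})
for k in('packer0','stop'):
  for r in pinpoint('wrist',k)[:3]:
    X=atz(m,r['xy'],.008)[:2]-C;print(k,np.round(r['xy'],1),round(r['confidence'],2),np.round([X@EX,X@EY],4))
  for r in outline_of('wrist',k)[:1]:
    ys,xs=np.nonzero(r['mask']);print(xs.min(),xs.max(),ys.min(),ys.max())
    for y,z in((ys.max(),.078),): X=atz(m,(xs.mean(),y),z)[:2]-C;print(np.round([X@EX,X@EY],4))
E
```

```text
t 22.48 p [ 0.5822 -0.0157  0.3525] rot [-179.55    0.22  -13.58] F [ 0.3 -0.4 -0.3] T [-0.04 -0.   -0.03] op 0.0511 g 0.0
rest xy [0.03   0.0003] F rest [ 0.3 -0.3 -0.3] q6 -168.1
packer0 [260.1 173.5] 0.9 [0.0274 0.0036]
packer0 [ 39.8 310.3] 0.63 [-0.1229  0.2397]
236 289 171 196
[0.0255 0.0011]
stop [262.  169.3] 0.91 [0.0315 0.0018]
242 282 146 181
[0.0371 0.0015]
```

>>> move_arm:
  jaw: [0.4, 0.2, 0, 0, 0, 0, 0, 0, 0, 0]
  delta_pos:
    - [-0.0134, 0.0284, 0]
    - [-0.0134, 0.0284, 0]
    - [-0.0134, 0.0284, 0]
    - [-0.0134, 0.0284, 0]
    - [-0.0134, 0.0284, 0]
    - [-0.0134, 0.0284, 0]
    - [-0.0134, 0.0284, 0]
    - [-0.0134, 0.0284, 0]
    - [-0.0134, 0.0284, -0.02]
    - [-0.0129, 0.0287, -0.03]
  yaw: [0, 0, -0.012, -0.012, -0.012, -0.012, -0.012, -0.012, -0.012, -0.013]

```text
time: 23.57
ee_pos: [0.4485, 0.2689, 0.2993]
tcp_rot: [-179.5, 0.4, -19.2]
wrist_force: [1.0, 0.1, 0.2]
opening: 0.0855
grasp_force: 0.0
```

>>> move_arm:
  jaw: [0, 0, 0, 0, 0]
  delta_pos:
    - [0, 0, -0.035]
    - [0, 0, -0.0225]
    - [0, 0, 0]
    - [0, 0, 0]
    - [0, 0, 0]
  yaw: [0, 0, 0, 0, 0]

```text
time: 23.98
ee_pos: [0.4495, 0.2673, 0.2423]
tcp_rot: [-179.6, 0.5, -19.2]
wrist_force: [0.4, -0.1, 0.6]
opening: 0.0855
grasp_force: 0.0
```

>>> move_arm:
  jaw: [0, 0, 0.6, 1, 1, 1, 1, 1, 1]
  delta_pos:
    - [0, 0.0005, -0.018]
    - [0, 0, -0.009]
    - [0, 0, 0]
    - [0, 0, 0]
    - [0, 0, 0]
    - [0, 0, 0]
    - [0, 0, 0]
    - [0, 0, 0]
    - [0, 0, 0]
  yaw: [0, 0, 0, 0, 0, 0, 0, 0, 0]
  force: 40

```text
time: 24.73
ee_pos: [0.4494, 0.268, 0.2154]
tcp_rot: [-179.6, 0.4, -19.1]
wrist_force: [-0.7, -1.8, 6.1]
opening: 0.0391
grasp_force: 40.3
```

>>> move_arm:
  jaw: [1, 1, 1, 1, 1, 1, 1, 1, 1, 1]
  delta_pos:
    - [0, 0, 0.01]
    - [0, 0, 0.03]
    - [0, 0, 0.035]
    - [0, 0, 0.035]
    - [0.0122, -0.0282, 0.025]
    - [0.0122, -0.0282, 0]
    - [0.0122, -0.0282, 0]
    - [0.0122, -0.0282, 0]
    - [0.0122, -0.0282, 0]
    - [0.0122, -0.0282, 0]
  yaw: [0, 0, 0, 0, 0.01, 0.01, 0.02, 0.02, 0.02, 0.017]

```text
time: 25.57
ee_pos: [0.5226, 0.0973, 0.3499]
tcp_rot: [-179.6, 0.5, -13.5]
wrist_force: [0.7, 0.8, -1.3]
opening: 0.0392
grasp_force: 41.8
```

>>> move_arm:
  jaw: [1, 1, 1, 1, 1, 1, 1, 1, 1]
  delta_pos:
    - [0.0122, -0.0282, 0]
    - [0.0122, -0.0282, 0]
    - [0.0122, -0.0282, 0]
    - [0.0121, -0.0278, 0]
    - [0, 0, -0.02]
    - [0, 0, -0.03]
    - [0, 0, 0]
    - [0, 0, 0]
    - [0, 0, 0]
  yaw: [0, 0, 0, 0, 0, 0, 0, 0, 0]

```text
time: 26.32
ee_pos: [0.5711, -0.0134, 0.3009]
tcp_rot: [-179.6, 0.4, -13.5]
wrist_force: [0.3, 0.7, -1.4]
opening: 0.0395
grasp_force: 41.6
```

```bash
python3 - <<'E'
from h import *
o=obs();rr(o)
im=camera('wrist');save('w7',im);g=im.astype(int)
gold=((g[...,0]-g[...,2])>60)&(g[...,0]<g[...,1]*1.35)
for c in(235,245,262,275,285): print(c,im[165:300:3,c].tolist()[:30] if c==262 else '')
E
```

```text
t 26.32 p [ 0.5711 -0.0134  0.3009] rot [-179.59    0.43  -13.55] F [ 0.3  0.7 -1.4] T [ 0.01 -0.04  0.05] op 0.0395 g 41.6
rest xy [ 0.0188 -0.    ] F rest [ 0.1  0.7 -1.4] q6 -167.9
235 
245 
262 [[34, 31, 33], [28, 30, 29], [33, 30, 30], [17, 16, 18], [16, 13, 16], [15, 14, 18], [75, 57, 28], [87, 66, 28], [85, 63, 26], [109, 83, 32], [109, 84, 34], [109, 83, 35], [105, 79, 31], [120, 110, 103], [121, 110, 103], [57, 53, 58], [60, 58, 60], [89, 68, 29], [87, 67, 29], [88, 67, 29], [90, 68, 29], [89, 67, 29], [88, 66, 28], [87, 66, 28], [88, 65, 28], [89, 67, 30], [87, 66, 29], [86, 66, 27], [86, 66, 28], [87, 66, 29]]
275 
285
```

```bash
python3 - <<'E'
from h import *
m=camera_model('wrist');im=cv2.imread('pics/w7.png').astype(int)
col=im[175:225,258:266].mean(1).round().astype(int)
print([(175+i,*c) for i,c in enumerate(col.tolist()) if 8<i<47])
for n,y,z in(('pk1 top -x',203.5,.078),('pk1 top +x',191.5,.078),('held bottom +x',215.5,.0915)):
  X=atz(m,(262,y),z)[:2]-C;print(n,np.round([X@EX,X@EY],4))
E
```

```text
[(184, 30, 68, 90), (185, 27, 65, 86), (186, 28, 66, 86), (187, 27, 65, 86), (188, 28, 65, 85), (189, 28, 64, 84), (190, 30, 75, 98), (191, 33, 82, 108), (192, 34, 84, 110), (193, 34, 83, 110), (194, 35, 83, 109), (195, 34, 83, 109), (196, 34, 82, 108), (197, 33, 81, 107), (198, 34, 82, 108), (199, 34, 82, 107), (200, 32, 81, 107), (201, 32, 81, 107), (202, 45, 80, 102), (203, 88, 99, 112), (204, 103, 109, 120), (205, 101, 108, 119), (206, 101, 108, 119), (207, 101, 108, 120), (208, 97, 104, 115), (209, 81, 84, 91), (210, 66, 64, 68), (211, 61, 59, 63), (212, 64, 62, 64), (213, 74, 74, 80), (214, 72, 85, 98), (215, 46, 75, 94), (216, 27, 66, 88), (217, 28, 67, 88), (218, 27, 67, 87), (219, 28, 67, 88), (220, 29, 67, 88), (221, 27, 66, 87)]
pk1 top -x [0.0238 0.0008]
pk1 top +x [0.0312 0.0008]
held bottom +x [0.0212 0.0007]
```

>>> move_arm:
  jaw: [1, 1, 1, 1, 1, 1, 1, 1]
  delta_pos:
    - [0, 0, -0.02]
    - [0, 0, -0.025]
    - [0, 0, -0.02]
    - [0, 0, -0.01]
    - [0, 0, -0.0025]
    - [0, 0, -0.0025]
    - [0, 0, -0.0015]
    - [0, 0, 0]
  yaw: [0, 0, 0, 0, 0, 0, 0, 0]

```text
time: 27.03
ee_pos: [0.5719, -0.0135, 0.2223]
tcp_rot: [-179.6, 0.2, -13.5]
wrist_force: [-4.4, -1.4, 14.3]
opening: 0.039
grasp_force: 57.8
```

>>> move_arm:
  jaw: [1, 1, 1, 1, 1]
  delta_pos:
    - [0, 0, -0.001]
    - [0.001, -0.0002, 0]
    - [0.001, -0.0002, 0]
    - [0.001, -0.0002, 0]
    - [0, 0, 0]
  yaw: [0, 0, 0, 0, 0]

```text
time: 27.45
ee_pos: [0.5735, -0.0138, 0.2211]
tcp_rot: [-179.6, 0.4, -13.5]
wrist_force: [-16.1, 0.7, 21.9]
opening: 0.0391
grasp_force: 59.7
```

>>> move_arm:
  jaw: [1, 0.48, 0.48, 0.48, 0.48]
  delta_pos:
    - [-0.001, 0.0002, 0]
    - [0, 0, 0]
    - [0, 0, 0]
    - [0, 0, 0]
    - [0, 0, 0]
  yaw: [0, 0, 0, 0, 0]

```text
time: 27.87
ee_pos: [0.5734, -0.0139, 0.2173]
tcp_rot: [-179.6, 0.4, -13.6]
wrist_force: [0.0, 0.1, -0.4]
opening: 0.0444
grasp_force: 0.0
```

```bash
python3 - <<'E'
from h import *
o=obs();rr(o)
im=camera('wrist');save('w8',im);m=camera_model('wrist')
np.savez('m8.npz',**{k:np.array(v) for k,v in m.items()})
col=im[150:330,258:266].mean(1).round().astype(int)
last=None
for i,c in enumerate(col):
  if last is None or abs(c-last).max()>9: print(150+i,c.tolist());
  last=c
E
```

```text
t 27.87 p [ 0.5734 -0.0139  0.2173] rot [-179.59    0.43  -13.56] F [ 0.   0.1 -0.4] T [-0.06 -0.03  0.02] op 0.0444 g 0.0
rest xy [0.0211 0.    ] F rest [ 0.   0.1 -0.4] q6 -167.9
150 [58, 56, 60]
166 [74, 64, 52]
167 [96, 75, 40]
172 [120, 92, 40]
185 [102, 78, 36]
186 [50, 39, 23]
187 [18, 16, 18]
241 [70, 54, 28]
242 [99, 76, 34]
260 [112, 85, 37]
261 [123, 94, 40]
285 [138, 106, 44]
286 [161, 123, 51]
287 [176, 135, 55]
289 [199, 153, 62]
290 [223, 173, 70]
299 [213, 162, 70]
300 [137, 108, 70]
301 [69, 65, 70]
308 [90, 84, 83]
309 [129, 118, 111]
310 [142, 129, 120]
```

```bash
python3 - <<'E'
from h import *
d=np.load('m8.npz');m={k:d[k] for k in d.files}
for y in(260.5,285.5,289,299.8):
  X=atz(m,(262,y),.078)[:2]-C;print(y,np.round([X@EX,X@EY],4))
im=cv2.imread('pics/w8.png')
for r in(268,278,292,297): 
  g=im[r].astype(int);mk=np.nonzero((g[:,2]-g[:,0])>50)[0];mk=mk[(mk>200)&(mk<330)];print(r,mk.min(),mk.max(),[round(float((atz(m,(x,r),.078)[:2]-C)@EY),4) for x in(mk.min(),mk.max()+1)])
E
```

```text
260.5 [0.032  0.0004]
285.5 [0.0222 0.0004]
289 [0.0208 0.0004]
299.8 [0.0164 0.0004]
268 205 316 [0.0204, -0.0188]
278 206 315 [0.0202, -0.0186]
292 205 314 [0.0208, -0.0185]
297 205 313 [0.0209, -0.0182]
```

>>> move_arm:
  jaw: [0.35, 0.35, 0.35, 0.35, 0.2, 0, 0, 0, 0, 0]
  delta_pos:
    - [0, 0, 0]
    - [0, 0, 0.015]
    - [0, 0, 0.03]
    - [0, 0, 0.035]
    - [0, 0, 0.035]
    - [-0.0039, 0.0256, 0.02]
    - [-0.0039, 0.0256, 0]
    - [-0.0039, 0.0256, 0]
    - [-0.0039, 0.0256, 0]
    - [-0.0039, 0.0256, 0]
  yaw: [0, 0, 0, 0, 0, -0.01, -0.01, -0.01, -0.01, -0.01]

```text
time: 28.75
ee_pos: [0.5533, 0.115, 0.3518]
tcp_rot: [-179.6, 0.5, -16.5]
wrist_force: [0.0, -0.1, 0.6]
opening: 0.0857
grasp_force: 0.0
```

>>> move_arm:
  jaw: [0, 0, 0, 0, 0, 0, 0, 0, 0, 0]
  delta_pos:
    - [-0.0039, 0.0256, 0]
    - [-0.0039, 0.0256, 0]
    - [-0.0039, 0.0256, 0]
    - [-0.0039, 0.0256, 0]
    - [-0.0039, 0.0254, 0]
    - [0, 0, -0.02]
    - [0, 0, -0.035]
    - [0, 0, -0.035]
    - [0, 0, 0]
    - [0, 0, 0]
  yaw: [-0.01, -0.01, -0.01, -0.01, -0.008, 0, 0, 0, 0, 0]

```text
time: 29.58
ee_pos: [0.5335, 0.2415, 0.2605]
tcp_rot: [-179.8, 0.6, -19.2]
wrist_force: [0.1, -0.2, 0.1]
opening: 0.0855
grasp_force: 0.0
```

```bash
python3 - <<'E'
from h import *
o=obs()
im=camera('wrist');m=camera_model('wrist');save('w9',im);g=im.astype(int)
red=(g[...,0]>1.8*g[...,1])&(g[...,0]>1.8*g[...,2])&(g[...,0]>60)
red=red[:,150:370]
ys,xs=np.nonzero(red);xs+=150;print(xs.min(),xs.max(),ys.min(),ys.max())
for r in range(ys.min(),ys.max()+1,8):
  x=xs[ys==r];print(r,x.min(),x.max(),im[r,260].tolist())
np.savez('m9.npz',**{k:np.array(v) for k,v in m.items()})
E
```

```text
t 29.58 p [0.5335 0.2415 0.2605] rot [-179.76    0.65  -19.19] F [ 0.1 -0.2  0.1] T [-0.02 -0.   -0.01] op 0.0855 g 0.0
213 306 176 254
176 226 294 [79, 50, 27]
184 222 297 [77, 23, 13]
192 219 300 [79, 8, 4]
200 216 303 [80, 11, 7]
208 213 306 [202, 25, 20]
216 213 305 [205, 30, 25]
224 213 305 [195, 23, 14]
232 213 305 [204, 26, 15]
240 213 304 [204, 23, 16]
248 214 304 [187, 17, 11]
```

```bash
python3 - <<'E'
from h import *
d=np.load('m9.npz');m={k:d[k] for k in d.files}
im=cv2.imread('pics/w9.png');print([(r,im[r,260].tolist()) for r in range(198,208)],[(r,im[r,260].tolist()) for r in range(250,258)])
a=np.radians(-19.2);e=np.array([np.cos(a),np.sin(a)]);f=np.array([-e[1],e[0]]);P=np.array([.5335,.2415])
for x,y in((259.5,205),(259.5,254.5),(213,215),(305.5,215)):
  X=atz(m,(x,y),.071)[:2];print(np.round([(X-P)@e,(X-P)@f],4))
E
```

```text
[(198, [4, 4, 79]), (199, [9, 14, 81]), (200, [7, 11, 80]), (201, [6, 9, 80]), (202, [8, 11, 81]), (203, [6, 10, 80]), (204, [7, 10, 79]), (205, [5, 7, 75]), (206, [5, 7, 83]), (207, [14, 23, 175])] [(250, [19, 25, 188]), (251, [12, 20, 188]), (252, [12, 19, 189]), (253, [21, 36, 181]), (254, [37, 70, 146]), (255, [43, 82, 126]), (256, [45, 83, 129]), (257, [42, 80, 128])]
[0.0145 0.0023]
[-0.0124  0.0023]
[0.0091 0.0255]
[ 0.0093 -0.0206]
```

>>> move_arm:
  jaw: [0, 0, 0, 0.5, 1, 1, 1, 1, 1, 1]
  delta_pos:
    - [0.002, 0.0012, -0.015]
    - [0, 0, -0.02]
    - [0, 0, -0.0065]
    - [0, 0, 0]
    - [0, 0, 0]
    - [0, 0, 0]
    - [0, 0, 0]
    - [0, 0, 0]
    - [0, 0, 0]
    - [0, 0, 0]
  yaw: [0, 0, 0, 0, 0, 0, 0, 0, 0, 0]
  force: 90

```text
time: 30.47
ee_pos: [0.5366, 0.2431, 0.2226]
tcp_rot: [-179.5, 0.3, -19.2]
wrist_force: [-0.4, -1.2, 7.1]
opening: 0.0443
grasp_force: 92.7
```

```bash
python3 - <<'E'
from h import *
o=obs();a=np.radians(-19.2);e=np.array([np.cos(a),np.sin(a)])
im=camera('wrist');m=camera_model('wrist');P=np.array(o['ee_pos'])
print([(r,im[r,260].tolist()) for r in range(200,330,4)])
E
```

```text
t 30.47 p [0.5366 0.2431 0.2226] rot [-179.47    0.33  -19.19] F [-0.4 -1.2  7.1] T [-0.07  0.12  0.  ] op 0.0443 g 92.7
[(200, [92, 60, 34]), (204, [91, 58, 32]), (208, [87, 56, 31]), (212, [95, 14, 9]), (216, [94, 11, 9]), (220, [94, 13, 11]), (224, [94, 10, 6]), (228, [94, 12, 12]), (232, [92, 8, 4]), (236, [94, 11, 11]), (240, [94, 15, 10]), (244, [92, 6, 3]), (248, [119, 20, 13]), (252, [224, 28, 20]), (256, [218, 28, 20]), (260, [247, 38, 25]), (264, [239, 37, 26]), (268, [248, 45, 33]), (272, [251, 54, 41]), (276, [246, 37, 26]), (280, [234, 34, 23]), (284, [251, 39, 27]), (288, [251, 38, 26]), (292, [215, 26, 16]), (296, [215, 28, 20]), (300, [215, 24, 20]), (304, [129, 69, 40]), (308, [119, 75, 41]), (312, [85, 53, 30]), (316, [86, 55, 31]), (320, [85, 52, 28]), (324, [81, 60, 24]), (328, [81, 61, 27])]
```

```bash
python3 - <<'E'
from h import *
o=bot.get_obs();a=np.radians(-19.2);e=np.array([np.cos(a),np.sin(a)]);f=np.array([-e[1],e[0]])
m=camera_model('wrist');P=np.array(o['ee_pos'][:2])
for y in(248,302.5):
  X=atz(m,(260,y),.071)[:2]-P;print(np.round([X@e,X@f],4))
E
```

```text
[0.0101 0.0017]
[-0.0138  0.0017]
```

>>> move_arm:
  jaw: [1, 1, 1, 1, 1, 1, 1, 1, 1, 1]
  delta_pos:
    - [0, 0, 0.01]
    - [0, 0, 0.03]
    - [0, 0, 0.035]
    - [0, 0, 0.035]
    - [0.0021, -0.0253, 0.03]
    - [0.0021, -0.0253, 0]
    - [0.0021, -0.0253, 0]
    - [0.0021, -0.0253, 0]
    - [0.0021, -0.0253, 0]
    - [0.0021, -0.0253, 0]
  yaw: [0, 0, 0, 0, 0.01, 0.01, 0.02, 0.02, 0.02, 0.0187]

```text
time: 31.35
ee_pos: [0.5484, 0.0899, 0.3615]
tcp_rot: [-179.6, 0.4, -13.5]
wrist_force: [-0.0, -0.8, -0.7]
opening: 0.0442
grasp_force: 91.8
```

>>> move_arm:
  jaw: [1, 1, 1, 1, 1, 1, 1, 1, 1]
  delta_pos:
    - [0.0021, -0.0253, 0]
    - [0.0021, -0.0253, 0]
    - [0.0021, -0.0253, 0]
    - [0.0021, -0.0255, 0]
    - [0, 0, -0.02]
    - [0, 0, -0.03]
    - [0, 0, -0.006]
    - [0, 0, 0]
    - [0, 0, 0]
  yaw: [0, 0, 0, 0, 0, 0, 0, 0, 0]

```text
time: 32.1
ee_pos: [0.557, -0.0101, 0.3054]
tcp_rot: [-179.6, 0.5, -13.5]
wrist_force: [0.1, 0.3, -0.5]
opening: 0.0443
grasp_force: 91.8
```

```bash
python3 - <<'E'
from h import *
o=obs();rr(o)
im=camera('wrist');m=camera_model('wrist');save('w10',im);print([(r,im[r,260].tolist()) for r in range(170,240)][::2])
np.savez('m10.npz',**{k:np.array(v) for k,v in m.items()})
for y,z in((200,.078),(205,.078),(210,.078),(215,.078),(210,.09),(215,.09),(220,.09)):
  X=atz(m,(260,y),z)[:2]-C;print(y,z,np.round([X@EX,X@EY],4))
E
```

```text
t 32.1 p [ 0.557  -0.0101  0.3054] rot [-179.6     0.47  -13.51] F [ 0.1  0.3 -0.5] T [ 0.   -0.03 -0.  ] op 0.0443 g 91.8
rest xy [ 0.0043 -0.0001] F rest [ 0.   0.3 -0.5] q6 -167.6
[(170, [109, 82, 33]), (172, [111, 84, 35]), (174, [112, 86, 36]), (176, [98, 75, 32]), (178, [108, 81, 34]), (180, [110, 84, 35]), (182, [109, 82, 32]), (184, [109, 84, 33]), (186, [111, 85, 36]), (188, [111, 83, 32]), (190, [72, 60, 51]), (192, [72, 66, 68]), (194, [121, 110, 103]), (196, [121, 113, 105]), (198, [101, 27, 25]), (200, [101, 12, 11]), (202, [99, 12, 9]), (204, [101, 13, 11]), (206, [99, 12, 8]), (208, [100, 15, 14]), (210, [101, 15, 13]), (212, [102, 16, 12]), (214, [101, 13, 10]), (216, [99, 10, 8]), (218, [100, 14, 8]), (220, [100, 15, 12]), (222, [100, 16, 14]), (224, [100, 11, 9]), (226, [100, 14, 15]), (228, [101, 16, 12]), (230, [101, 13, 14]), (232, [100, 14, 10]), (234, [99, 12, 10]), (236, [99, 13, 10]), (238, [100, 11, 9])]
200 0.078 [0.01   0.0019]
205 0.078 [0.0068 0.0019]
210 0.078 [0.0036 0.0019]
215 0.078 [0.0004 0.0019]
210 0.09 [0.0077 0.0018]
215 0.09 [0.0047 0.0018]
220 0.09 [0.0016 0.0018]
```

>>> move_arm:
  jaw: [1, 1, 1, 1, 1, 1, 1]
  delta_pos:
    - [0, 0, -0.015]
    - [0, 0, -0.015]
    - [0, 0, -0.012]
    - [0, 0, -0.008]
    - [0, 0, -0.004]
    - [0, 0, 0]
    - [0, 0, 0]
  yaw: [0, 0, 0, 0, 0, 0, 0]

```text
time: 32.73
ee_pos: [0.5571, -0.01, 0.2504]
tcp_rot: [-179.6, 0.5, -13.5]
wrist_force: [0.3, 0.2, -0.6]
opening: 0.0442
grasp_force: 140.6
```

>>> move_arm:
  jaw: [1, 1, 1, 1]
  delta_pos:
    - [0.0005, 0, -0.002]
    - [0.0004, 0, -0.002]
    - [0, 0, -0.002]
    - [0, 0, 0]
  yaw: [0, 0, 0, 0]

```text
time: 33.07
ee_pos: [0.5581, -0.0103, 0.2436]
tcp_rot: [-179.6, 0.5, -13.5]
wrist_force: [-0.3, 0.1, -1.3]
opening: 0.0443
grasp_force: 140.7
```

```bash
python3 - <<'E'
from h import *
o=obs();rr(o);print('u est',o['ee_pos'][2]-.2166-.008)
E
```

```text
t 33.07 p [ 0.5581 -0.0103  0.2436] rot [-179.62    0.51  -13.53] F [-0.3  0.1 -1.3] T [ 0.05 -0.11 -0.  ] op 0.0443 g 140.7
rest xy [ 0.0053 -0.    ] F rest [-0.3  0.  -1.3] q6 -167.6
u est 0.019004307149283202
```

>>> move_arm:
  jaw: [1, 1, 1, 1]
  delta_pos:
    - [0, 0, -0.0015]
    - [0, 0, -0.0015]
    - [0, 0, -0.0015]
    - [0, 0, 0]
  yaw: [0, 0, 0, 0]

```text
time: 33.4
ee_pos: [0.5585, -0.0104, 0.2401]
tcp_rot: [-179.6, 0.4, -13.5]
wrist_force: [5.6, -0.4, 0.4]
opening: 0.0442
grasp_force: 140.9
```

>>> move_arm:
  jaw: [1, 1, 1, 1]
  delta_pos:
    - [0, 0, -0.0015]
    - [0, 0, -0.0015]
    - [0, 0, -0.001]
    - [0, 0, 0]
  yaw: [0, 0, 0, 0]

```text
time: 33.73
ee_pos: [0.559, -0.0104, 0.2371]
tcp_rot: [-179.6, 0.2, -13.5]
wrist_force: [6.8, -1.6, 7.0]
opening: 0.0444
grasp_force: 141.3
```

```bash
python3 - <<'E'
from h import *
o=obs();rr(o);print('u est',o['ee_pos'][2]-.2166-.008)
E
```

```text
t 33.73 p [ 0.559  -0.0104  0.2371] rot [-179.57    0.22  -13.54] F [ 6.8 -1.6  7. ] T [-0.43 -1.71 -0.01] op 0.0444 g 141.3
rest xy [0.0063 0.    ] F rest [7.  0.1 7. ] q6 -167.6
u est 0.012519230100976587
```

>>> move_arm:
  jaw: [1, 1, 1, 1]
  delta_pos:
    - [0.0007, -0.0002, -0.001]
    - [0.0005, -0.0001, -0.001]
    - [0, 0, -0.001]
    - [0, 0, 0]
  yaw: [0, 0, 0, 0]

```text
time: 34.07
ee_pos: [0.5602, -0.0107, 0.2341]
tcp_rot: [-179.6, 0.2, -13.5]
wrist_force: [7.5, -0.7, 4.9]
opening: 0.0443
grasp_force: 141.3
```

```bash
python3 - <<'E'
from h import *
o=obs();rr(o);print('u est',o['ee_pos'][2]-.2166-.008)
E
```

```text
t 34.07 p [ 0.5602 -0.0107  0.2341] rot [-179.57    0.24  -13.54] F [ 7.5 -0.7  4.9] T [-0.36 -1.64  0.03] op 0.0443 g 141.3
rest xy [0.0075 0.    ] F rest [7.5 1.1 4.9] q6 -167.6
u est 0.009451996189914748
```

>>> move_arm:
  jaw: [1, 1, 1, 1]
  delta_pos:
    - [0, 0, -0.001]
    - [0, 0, -0.001]
    - [0, 0, -0.001]
    - [0, 0, 0]
  yaw: [0, 0, 0, 0]

```text
time: 34.4
ee_pos: [0.5606, -0.0108, 0.2318]
tcp_rot: [-179.6, 0.1, -13.5]
wrist_force: [8.2, -1.9, 9.1]
opening: 0.0445
grasp_force: 141.5
```

```bash
python3 - <<'E'
from h import *
o=obs();rr(o);print('u est',o['ee_pos'][2]-.2166-.008)
im=camera('wrist');save('w11',cv2.resize(im,(800,600)));m=camera_model('wrist');np.savez('m11.npz',**{k:np.array(v) for k,v in m.items()})
col=im[150:384,256:266].mean(1).round().astype(int);last=None
for i,c in enumerate(col):
  if last is None or abs(c-last).max()>12: print(150+i,c.tolist())
  last=c
E
```

```text
t 34.4 p [ 0.5606 -0.0108  0.2318] rot [-1.7956e+02  1.3000e-01 -1.3540e+01] F [ 8.2 -1.9  9.1] T [-0.42 -1.99  0.01] op 0.0445 g 141.5
rest xy [0.0079 0.0001] F rest [8.4 0.1 9.1] q6 -167.7
u est 0.007174875701143342
150 [130, 100, 42]
152 [86, 65, 29]
153 [24, 19, 17]
200 [53, 42, 25]
201 [93, 71, 32]
214 [137, 104, 45]
215 [163, 124, 52]
217 [160, 122, 51]
218 [144, 110, 46]
232 [154, 117, 49]
233 [127, 97, 42]
251 [118, 81, 35]
252 [115, 44, 22]
253 [116, 16, 14]
276 [141, 21, 17]
294 [179, 25, 19]
295 [207, 30, 21]
296 [225, 32, 23]
298 [242, 35, 25]
337 [242, 51, 44]
338 [188, 110, 103]
339 [137, 129, 122]
341 [111, 101, 96]
342 [58, 53, 52]
343 [24, 24, 27]
```

```bash
python3 - <<'E'
from h import *
d=np.load('m11.npz');m={k:d[k] for k in d.files}
R=lambda y,z:float((atz(m,(261,y),z)[:2]-C)@EX)
for y in(200.5,214,232.5,251.5): print(y,round(R(y,.078),4))
xf=R(251.5,.078)
for y,dx in((294.5,0),(294.5,.001),(338,-.025)):
  zs=np.linspace(.06,.11,501);xs=np.array([R(y,z) for z in zs]);print('top z',zs[np.argmin(abs(xs-xf-dx))])
E
```

```text
200.5 0.037
214 0.0316
232.5 0.024
251.5 0.016
top z 0.108
top z 0.1096
top z 0.0965
```

```bash
python3 - <<'E'
from h import *
d=np.load('m11.npz');m={k:d[k] for k in d.files}
R=lambda y,z:float((atz(m,(261,y),z)[:2]-C)@EX)
for z in(.08,.085,.09,.095,.1,.105): print(z,[round(R(y,z),4) for y in(251.5,276,294.5,338)])
im=cv2.imread('pics/w11.png');
for r in(255,270,285,300,320,335):
  g=im[int(r/.64)].astype(int);k=np.nonzero((g[:,2]>2*g[:,1])&(g[:,2]>60))[0]*.64;k=k[(k>180)&(k<340)];print(r,k.min(),k.max())
E
```

```text
0.08 [0.017, 0.0065, -0.0018, -0.0222]
0.085 [0.0194, 0.0093, 0.0014, -0.0182]
0.09 [0.0218, 0.0121, 0.0046, -0.0142]
0.095 [0.0242, 0.015, 0.0078, -0.0102]
0.1 [0.0266, 0.0178, 0.0109, -0.0061]
0.105 [0.029, 0.0206, 0.0141, -0.0021]
255 204.8 316.16
270 199.04 321.28000000000003
285 197.76 325.12
300 198.4 323.84000000000003
320 197.76 323.2
335 197.76 323.2
```

View pics/w11.png

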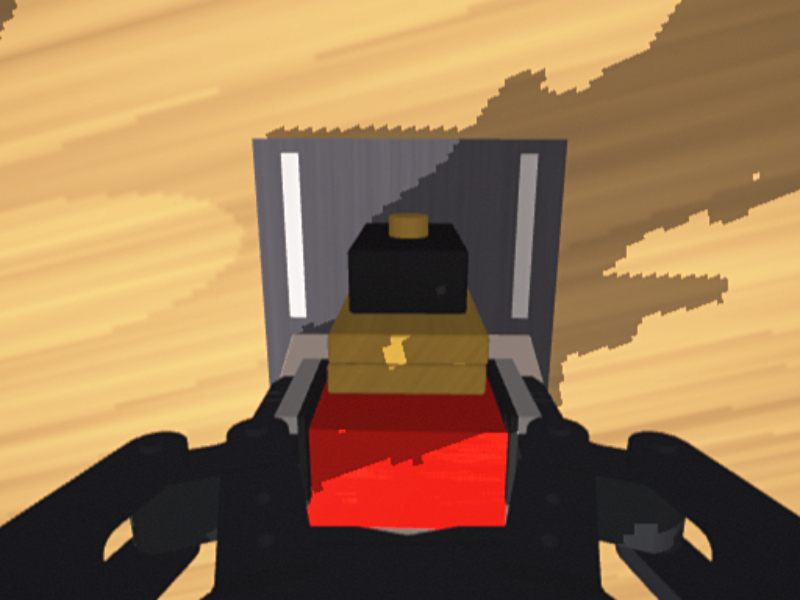

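```bash
python3 - <<'E'
from h import *
for n in('w10','w11'):
  im=cv2.imread(f'pics/{n}.png');im=cv2.resize(im,(512,384)) if im.shape[0]>400 else im
  c=im[190:384,225:235].mean(1).round().astype(int);last=None
  print(n,[(190+i,*x.tolist()) for i,x in enumerate(c) if i and abs(x-c[i-1]).max()>14])
m=camera_model('wrist');d=np.load('m11.npz')
o=obs();rr(o)
cz=ray(m,(0,0))[0];print(cz)
E
```

```text
w10 [(191, 79, 79, 85), (193, 98, 105, 116), (197, 68, 73, 108), (198, 16, 17, 99), (275, 15, 22, 159), (276, 17, 24, 182), (281, 21, 29, 203), (282, 23, 35, 236), (303, 84, 91, 170), (304, 102, 109, 114), (305, 138, 148, 159), (306, 183, 195, 216), (307, 208, 223, 236), (317, 161, 190, 222), (318, 94, 150, 197), (336, 80, 127, 167), (337, 40, 58, 75), (338, 22, 20, 22)]
w11 [(200, 25, 43, 54), (201, 31, 69, 88), (202, 34, 79, 103), (251, 31, 67, 117), (252, 18, 30, 115), (275, 16, 20, 134), (299, 22, 29, 184), (300, 27, 36, 215), (301, 32, 44, 242), (336, 27, 32, 202), (337, 29, 28, 103), (338, 30, 26, 39), (339, 29, 26, 22)]
t 34.45 p [ 0.5606 -0.0108  0.2318] rot [-1.7956e+02  1.3000e-01 -1.3540e+01] F [ 8.  -2.   8.3] T [-0.49 -2.    0.02] op 0.0444 g 141.5
rest xy [0.0079 0.0001] F rest [ 8.2 -0.   8.3] q6 -167.7
[ 0.62552038 -0.02602749  0.20021758]
```

The wedge has slid about 12 mm up in the grip. It now rests on the board (top about z 0.092, upright face near the packers), and packers and board are in place. I'll release it, regrip higher and press.

>>> move_arm:
  jaw: [0.3, 0.3, 0.3, 0.3, 0.3, 0.3, 0.3]
  delta_pos:
    - [0, 0, 0]
    - [0, 0, 0]
    - [0, 0, 0]
    - [-0.001, 0.0003, 0.006]
    - [-0.001, 0.0002, 0.004]
    - [0, 0, 0]
    - [0, 0, 0]
  yaw: [0, 0, 0, 0, 0, 0, 0]

```text
time: 35.03
ee_pos: [0.5572, -0.0101, 0.2401]
tcp_rot: [-179.6, 0.5, -13.5]
wrist_force: [1.2, 0.3, 0.7]
opening: 0.0597
grasp_force: 0.0
```

```bash
cat > wz.py <<'E'
from h import *
o=obs();rr(o)
im=camera('wrist');m=camera_model('wrist')
c=im[150:384,240:280].mean(1).round().astype(int)
print([(150+i,*x.tolist()) for i,x in enumerate(c) if i and abs(x-c[i-1]).max()>9])
R=lambda y,z:float((atz(m,(261,y),z)[:2]-C)@EX)
g=im.astype(int);red=(g[...,0]>2*g[...,1])&(g[...,0]>60);red[:,:170]=0;red[:,350:]=0
rows=np.nonzero(red[:,261])[0];print('red rows',rows.min(),rows.max())
for r in range(rows.min()+2,rows.max(),6):
  k=np.nonzero(red[r])[0];w=k.max()-k.min()+1;D=.046*m['fx']/w;cc,dd=ray(m,(261,r));print(r,k.min(),k.max(),'z',round(float((cc+D*dd)[2]),4),'xs',[round(R(r,z),4) for z in(.078,.085,.09)])
E
python3 wz.py
```

```text
t 35.03 p [ 0.5572 -0.0101  0.2401] rot [-179.6     0.45  -13.53] F [1.2 0.3 0.7] T [ 0.   -0.05  0.02] op 0.0597 g 0.0
rest xy [ 0.0044 -0.    ] F rest [1.  0.6 0.7] q6 -167.6
[(185, 45, 36, 22), (186, 88, 67, 30), (187, 100, 77, 32), (197, 131, 99, 42), (198, 156, 119, 49), (199, 176, 134, 55), (200, 186, 142, 58), (214, 141, 107, 45), (215, 121, 93, 39), (233, 111, 60, 26), (234, 111, 18, 13), (256, 137, 20, 16), (266, 159, 23, 17), (267, 174, 25, 18), (268, 189, 27, 20), (269, 207, 30, 21), (270, 224, 33, 22), (314, 234, 57, 49), (315, 174, 109, 102), (316, 131, 125, 117), (339, 116, 106, 99), (340, 88, 80, 76), (341, 55, 51, 51), (342, 31, 30, 32)]
red rows 233 314
235 208 315 z 0.0737 xs [0.0152, 0.0182, 0.0203]
241 205 317 z 0.0803 xs [0.0125, 0.0156, 0.0179]
247 203 319 z 0.0853 xs [0.0098, 0.0131, 0.0154]
253 200 322 z 0.0919 xs [0.007, 0.0105, 0.0129]
259 200 323 z 0.0934 xs [0.0043, 0.0079, 0.0104]
265 200 323 z 0.094 xs [0.0015, 0.0052, 0.0079]
271 200 322 z 0.0937 xs [-0.0014, 0.0025, 0.0053]
277 200 322 z 0.0943 xs [-0.0042, -0.0002, 0.0027]
283 201 322 z 0.094 xs [-0.0071, -0.0029, 0.0001]
289 201 321 z 0.0936 xs [-0.01, -0.0056, -0.0025]
295 201 321 z 0.0942 xs [-0.0129, -0.0084, -0.0052]
301 201 320 z 0.0939 xs [-0.0159, -0.0112, -0.0079]
307 202 320 z 0.0936 xs [-0.0189, -0.0141, -0.0106]
313 202 320 z 0.0942 xs [-0.022, -0.017, -0.0134]
```

>>> move_arm:
  jaw: [0.5, 1, 1, 1, 1, 1]
  delta_pos:
    - [0, 0, 0.001]
    - [0, 0, 0]
    - [0, 0, 0]
    - [0, 0, 0]
    - [0, 0, 0]
    - [0, 0, 0]
  yaw: [0, 0, 0, 0, 0, 0]
  force: 80

```text
time: 35.58
ee_pos: [0.5572, -0.0101, 0.2407]
tcp_rot: [-179.6, 0.5, -13.5]
wrist_force: [0.5, -0.8, 0.4]
opening: 0.0449
grasp_force: 81.5
```

>>> move_arm:
  jaw: [1, 1, 1, 1]
  delta_pos:
    - [0.001, -0.0002, -0.001]
    - [0.0005, -0.0001, -0.001]
    - [0, 0, -0.001]
    - [0, 0, 0]
  yaw: [0, 0, 0, 0]

```text
time: 35.92
ee_pos: [0.5586, -0.0104, 0.2376]
tcp_rot: [-179.6, 0.5, -13.5]
wrist_force: [-3.3, 1.1, 1.9]
opening: 0.0446
grasp_force: 81.9
```

```bash
python3 wz.py | grep -v 'xs'; python3 wz.py | grep xs | sed -n '3,20p'
```

```text
t 35.92 p [ 0.5586 -0.0104  0.2376] rot [-179.6     0.51  -13.53] F [-3.3  1.1  1.9] T [ 0.18  0.64 -0.04] op 0.0446 g 81.9
rest xy [0.0058 0.    ] F rest [-3.4  0.3  1.9] q6 -167.6
[(189, 39, 31, 22), (190, 87, 66, 30), (191, 101, 77, 33), (200, 119, 91, 39), (218, 125, 96, 41), (220, 142, 108, 46), (221, 154, 118, 49), (236, 112, 65, 29), (237, 113, 27, 17), (238, 115, 15, 13), (254, 137, 20, 16), (255, 147, 22, 17), (269, 183, 27, 20), (270, 205, 31, 22), (312, 231, 66, 58), (313, 169, 113, 105), (314, 133, 126, 118), (339, 118, 107, 101), (340, 89, 82, 78), (341, 56, 52, 51), (342, 32, 31, 33)]
red rows 237 312
251 202 319 z 0.0845 xs [0.0104, 0.0137, 0.0162]
257 201 321 z 0.0881 xs [0.0076, 0.0112, 0.0137]
263 201 321 z 0.0887 xs [0.0049, 0.0086, 0.0112]
269 201 320 z 0.0884 xs [0.0021, 0.006, 0.0087]
275 202 320 z 0.088 xs [-0.0007, 0.0033, 0.0062]
281 202 320 z 0.0886 xs [-0.0035, 0.0007, 0.0036]
287 202 319 z 0.0882 xs [-0.0063, -0.002, 0.0011]
293 203 319 z 0.0879 xs [-0.0092, -0.0047, -0.0016]
299 202 319 z 0.0895 xs [-0.0121, -0.0075, -0.0042]
305 202 319 z 0.0901 xs [-0.0151, -0.0103, -0.0069]
311 202 319 z 0.0908 xs [-0.0181, -0.0131, -0.0096]
```

>>> move_arm:
  jaw: [1, 1, 1, 1]
  delta_pos:
    - [0, 0, -0.001]
    - [0, 0, -0.001]
    - [0, 0, -0.001]
    - [0, 0, 0]
  yaw: [0, 0, 0, 0]

```text
time: 36.35
ee_pos: [0.5587, -0.0104, 0.2364]
tcp_rot: [-179.6, 0.4, -13.5]
wrist_force: [-5.5, 0.6, 14.1]
opening: 0.0449
grasp_force: 83.4
```

>>> move_arm:
  jaw: [1, 1, 1, 1]
  delta_pos:
    - [0, 0, -0.001]
    - [0, 0, -0.001]
    - [0, 0, -0.001]
    - [0, 0, 0]
  yaw: [0, 0, 0, 0]

```text
time: 36.68
ee_pos: [0.5586, -0.0104, 0.2358]
tcp_rot: [-179.6, 0.3, -13.5]
wrist_force: [-12.9, 0.6, 31.3]
opening: 0.0447
grasp_force: 85.4
```

```bash
python3 wz.py | grep -v 'xs'; python3 wz.py | grep xs | sed -n '2,20p'
```

```text
t 36.68 p [ 0.5586 -0.0104  0.2358] rot [-179.56    0.28  -13.53] F [-12.9   0.6  31.3] T [0.25 3.16 0.01] op 0.0447 g 85.4
rest xy [0.0059 0.    ] F rest [-12.7  -2.4  31.3] q6 -167.6
[(192, 51, 40, 23), (193, 90, 69, 31), (194, 102, 78, 33), (203, 112, 86, 37), (204, 125, 95, 40), (221, 133, 101, 43), (222, 119, 91, 39), (224, 138, 106, 44), (240, 114, 59, 26), (241, 113, 19, 13), (254, 138, 20, 16), (268, 156, 23, 18), (269, 173, 27, 20), (270, 188, 31, 22), (271, 212, 33, 24), (272, 230, 37, 26), (312, 239, 53, 45), (313, 183, 110, 102), (314, 134, 127, 119), (339, 118, 108, 101), (340, 89, 81, 77), (341, 56, 52, 51), (342, 32, 31, 33)]
red rows 241 312
249 202 319 z 0.0826 xs [0.0128, 0.0161, 0.0185]
255 201 321 z 0.0862 xs [0.0102, 0.0136, 0.0161]
261 201 321 z 0.0868 xs [0.0075, 0.0111, 0.0137]
267 201 321 z 0.0874 xs [0.0048, 0.0085, 0.0112]
273 202 320 z 0.086 xs [0.002, 0.0059, 0.0087]
279 202 320 z 0.0866 xs [-0.0008, 0.0033, 0.0062]
285 202 320 z 0.0873 xs [-0.0036, 0.0007, 0.0037]
291 202 319 z 0.0869 xs [-0.0064, -0.002, 0.0011]
297 203 319 z 0.0865 xs [-0.0092, -0.0047, -0.0015]
303 202 319 z 0.0881 xs [-0.0121, -0.0074, -0.0041]
309 201 319 z 0.0897 xs [-0.015, -0.0102, -0.0067]
```

>>> move_arm:
  jaw: [1, 1, 1, 1]
  delta_pos:
    - [0, 0, -0.0007]
    - [0, 0, -0.0006]
    - [0, 0, 0]
    - [0, 0, 0]
  yaw: [0, 0, 0, 0]

```text
time: 37.12
ee_pos: [0.5586, -0.0104, 0.2357]
tcp_rot: [-179.5, 0.2, -13.5]
wrist_force: [-17.3, 0.8, 40.4]
opening: 0.0445
grasp_force: 86.6
```

>>> move_arm:
  jaw: [1, 1, 1, 1, 1, 1]
  delta_pos:
    - [0, 0, 0]
    - [0, 0, 0]
    - [0, 0, 0]
    - [0, 0, 0]
    - [0, 0, 0]
    - [0, 0, 0]
  yaw: [0, 0, 0, 0, 0, 0]

```text
time: 37.62
ee_pos: [0.5586, -0.0104, 0.2357]
tcp_rot: [-179.5, 0.2, -13.5]
wrist_force: [-17.8, 0.7, 40.5]
opening: 0.0447
grasp_force: 86.5
```

```bash
python3 wz.py | grep -v 'xs'; python3 - <<'E'
from h import *
camera('side');camera('top');zs=dict(ZS,board=.0097,packer0=.008,wedge=.0215,board_top=.1225)
for c in('side','top'):
  m=camera_model(c)
  for k in('board','board_top','packer0','wedge','stop'):
    for r in pinpoint(c,k)[:4]:
      X=atz(m,r['xy'],zs[k])[:2]-C;q=[X@EX,X@EY]
      if max(map(abs,q))<.1: print(c,k,round(r['confidence'],2),np.round(q,4))
E
```

```text
t 37.62 p [ 0.5586 -0.0104  0.2357] rot [-179.55    0.23  -13.53] F [-17.8   0.7  40.5] T [0.23 3.98 0.03] op 0.0447 g 86.5
rest xy [ 0.0058 -0.    ] F rest [-17.5  -3.4  40.5] q6 -167.6
[(192, 37, 30, 22), (193, 87, 66, 30), (194, 102, 78, 33), (203, 108, 83, 36), (204, 122, 93, 40), (205, 132, 101, 43), (221, 147, 113, 47), (222, 124, 95, 41), (224, 136, 104, 43), (240, 114, 66, 30), (241, 113, 28, 17), (242, 114, 15, 13), (254, 138, 20, 16), (268, 157, 23, 18), (269, 169, 26, 20), (270, 187, 30, 23), (271, 212, 38, 27), (272, 230, 40, 29), (312, 242, 48, 40), (313, 188, 109, 101), (314, 134, 127, 119), (339, 118, 107, 101), (340, 89, 82, 78), (341, 56, 52, 51), (342, 32, 31, 33)]
red rows 241 312
side board 0.79 [-0.0005 -0.005 ]
side board_top 0.68 [-0.0337  0.0046]
side wedge 0.49 [ 0.0145 -0.0046]
side stop 0.57 [0.0383 0.0049]
```

```bash
python3 -c "
from h import *
obs();print(bot.job_done())"
```

```text
t 38.27 p [ 0.5586 -0.0104  0.2357] rot [-179.55    0.23  -13.53] F [-17.2   0.7  41.6] T [ 0.24  4.   -0.02] op 0.0445 g 86.6
the job is handed in; nothing more can be done
None
```

I handed the job in at 38.3 s, and I don't have the verdict: the board leans on the rest with its foot in the corner, two packers stand against the stop, and the wedge is jammed with its underside about 17 mm above the plate, still gripped and pressed down at about 40 N.

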